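# Square up the disc sander and fit its mitre gauge

## Task

The disc sander was last used for a bevel, so its table slopes down at the front. Turn the tilt knob on its sloping front until the table is level again, and fit the mitre gauge into the table's slot, its bar fully down and about midway along, ready for sanding ends square. Leave the other things on the bench where they are.

Things in the scene. Friction and masses are not known exactly. Their poses are not given: they have to be found in the camera images.
- sander_table (a joint): tilt of the sander's aluminium table about its hinge beside the disc, rad: 0 level, positive when the front edge (knob side) hangs down; range -0.12 to 0.34. One full turn of the knob tilts it 2 pi / 15 (24 degrees); it stays where the knob leaves it. A white scale, a tick each 5 degrees, hangs under the table's left end: its long tick meets the red pointer at level.
- slot_mid (a point): middle of the table's mitre slot, at the height of the table's top; tilts with it. y runs along the slot, x across it towards the disc, z square to the table. The slot is 22 mm wide, 11.5 mm deep, 240 mm long, open at the top and both ends, 65 mm behind the front edge. The brown disc, 150 mm across, stands 75 mm behind it and its housing rises 81 mm above the level table.
- knob_grip (a point): black fluted round tilt knob, 38 mm across, 26 mm tall, on the sloping green front of the sander. Point on its axis at mid height, 27 mm out from the panel. z: its axis, out of the panel, up and towards the robot, 30 degrees from vertical; x, y turn with it. Clockwise seen from outside (negative about z) raises the table's front: 15 rad of knob per rad of table. Takes about 0.25 N m.
- sander: the sander, green, fixed to the bench, 445 mm long, 268 mm wide, 221 mm tall, motor at the back; origin on the bench under it, x from its front (knob) to its back, y to the left, z up. The knob's grip point is at x = -161, z = 74 mm; when level the slot's middle is at x = -20, z = 140 mm and the table's front edge at x = -85 mm.
- mitre_gauge: mitre gauge, 0.5 kg, loose, standing on its steel bar: 180 mm along y, 19 mm wide, 9.5 mm high, lower edges rounded 4 mm. Origin under the bar's middle. On the bar an aluminium head 80 mm across, 8 mm thick, centred at y = 26 mm, and a fence 110 mm along x at y = 66 to 79 mm, top at z = 38 mm. In the slot the head rests on the table, the origin 9.5 mm below its top. Goes in either way round.
- gauge_grip (a point): on the gauge's upright red grip, 26 mm square with rounded edges, sides parallel to the bar, from 22 to 72 mm above the bar's underside. The point is on the grip's axis (y = 20 mm of the gauge), 60 mm above the bar's underside, near the balance point. Axes as the gauge's: y along the bar.
- try_square: try square lying flat: dark wooden stock 115 x 20 x 18 mm along y with a steel blade 150 mm long; origin under the stock. Bystander.
- offcut: pine offcut 110 x 40 x 20 mm lying on the bench in front of the sander; origin under its middle. Bystander.
- screwdriver: screwdriver with an orange handle, 200 mm long, lying, 26 mm thick; origin under its middle. Bystander.
- glue: white glue bottle 62 mm across, 170 mm tall; origin under its middle. Bystander.
- tape_measure: yellow tape measure 66 x 38 x 64 mm; origin under its middle. Bystander.
- spool: black spool 84 mm across, 70 mm tall, standing; origin under its middle. Bystander.
- sanding_block: cork sanding block 112 x 64 x 32 mm; origin under its middle. Bystander.
- table_front (a point): middle of the table's front edge, at its top. The table is 240 mm wide (y, along the disc), 135 mm deep (x) and 17 mm thick; its hinge line lies 130 mm behind this point and 5 mm below the table's top. Axes as slot_mid.
Mind the look-alikes: they are no part of the job. There is more than one size of the mitre_gauge; the one meant has the size given above.

How it is judged:
By the outcome, as a careful person would: the job done as asked, in the order asked, and still so for the second after the job is handed in, with the robot touching nothing.
It also fails if it takes over 64 s, if anything falls off the work surface, if the arm or the gripper's body presses on something with over 40 N, if the wrist force passes 120 N, or if a joint passes its speed limit or range.

## Robot

A 6-joint arm with a two-finger parallel gripper is mounted at the origin on the work surface. World frame = base frame: x ahead of the robot, y to its left, z up, the work surface at z = 0. Lengths are in m, angles in degrees, forces in N, time in s.
With the tool pointing down it reaches from about 0.35 to 0.875 m from the base axis. Payload 4.2 kg.
Tool frame: the origin (TCP) lies midway between the tips of the shut fingers; the grasp point (between the pads) lies r.grasp_offset behind it (r.grasp_offset is the distance from the TCP to the grasp point, in m); z points along the fingers, y is the direction in which the jaws open and shut (so a half turn about z gives the same grasp; the last joint's range is limited). The gripper opens to 87 mm and grips with 3 to 60 N. Pads are 19 mm wide; open, the fingers measure 117 mm over their backs; the gripper's body (75 mm by 190 mm) begins 51 mm behind the grasp point.
Start: joints at [79.274, 22.042, 0.453, 0, -68.411, -14.817], TCP at [0.269, 0.564, 0.223] pointing down, gripper open.
Joint ranges: [-179.83, 179.83], [-69.29, 118.12], [-61.27, 80.66], [-181.25, 117.63], [-171.15, -9.14], [-177.46, 177.46]. Speed limits (degrees/s): [159.86, 159.86, 180, 180, 180, 180].

## Interface

Orientations are given as a 3x3 rotation matrix whose columns are the frame's x, y, z axes.
In Python, from station import sense, optics, r gives the robot as it stands. The module is installed in compiled form; this text tells all that it offers.
- The arm moves only by the tool servo_tool, never from a script. Its argument "deltas" is a list of rows, each an object with "slide": the shift along the tool's x, y, z in units of 25 mm (1.0 is 25 mm), a list of three; "spin": the turn about the tool's z in units of 8 degrees (1.0 is 8 degrees). A call has 1 to 10 rows; each row shifts and turns the pose as measured when the row begins, along the tool's axes as they then stand; what a row does not reach is not made up. A row lasts 1/10 s, in which the tool goes at most 50 mm and 8.59 degrees, less where a joint would pass 70% of its speed; a pose out of reach is approached as far as the arm can. A call is refused whole if a number of a shift passes 1 or a number of a turn 1, either way. A call with a gripper value outside its range is refused whole. "gripper" is the closure in counts, from 0 (fully open) to 255 (shut), set as the call begins (left out, the last holds). The fingers move at their own pace and stop on an object; the grip force is fixed at half the most. Time passes only in rows, so rows that do not move let the fingers close. It gives the time, the measured TCP pose, the force and the opening at its end, in the units of the state.
- sense(): the state, without advancing time (a new reading comes with each control period).
- optics.capture(name): name is "side" or "top" or "wrist"; returns a dict with "frame" (384x512x3 uint8, red, green, blue), "camera_matrix" (3x3 intrinsics, pixels), "eye" and "rotation" of the camera in the world. Camera axes: x right, y down, z forward; pixel columns grow to the right and rows downward; lengths in m; the calibration is good to about 2 mm. A picture is of the moment at which its call begins. There is no depth.
- r.finish_job(): hands the job in, once; it reports no verdict.
The state is a dict: "time_s": time; "joints": joint angles; "joint_velocities": joint speeds; "effort": joint torques, N m; "tcp_pos": TCP position; "ee_rot": TCP orientation; "wrist_force": force on the tool from outside, world axes, zero at the start; "moment": the same for the moment, N m; "gripper_width": opening from 0.0 (shut) to 1.0 (fully open).
Only numpy, scipy, OpenCV 4.12 (cv2) and the standard library are available. Lean on these libraries where they do the work, as an engineer would, in place of code of your own. Each camera call takes 0.05 s, during which the arm holds its last target.

## Working session

There is one attempt and no reset: what is moved stays moved. The work goes in short steps, Python scripts to look and compute and a tool call to move; the robot and the scene stay as the last step left them, time stands still between calls to the robot, and variables do not carry over. Pictures are saved under pics/ and viewed, and the job is handed in when it is done.

Besides the shell and the picture viewer there is one more tool, called after "Emit:" as name(argument=value, ...) on one line, values as JSON. servo_tool: Moves the arm, as the interface text tells. Its arguments: {"type":"object","properties":{"deltas":{"type":"array"},"gripper":{"type":"number"}},"required":["deltas"]}

```bash
mkdir -p pics; cat > h.py <<'E'
import numpy as np, cv2
from station import sense, optics, r
def cap(name, fn):
    c=optics.capture(name); cv2.imwrite(f'pics/{fn}.png', c['frame'][:,:,::-1]); np.savez(f'pics/{fn}.npz',K=c['camera_matrix'],e=c['eye'],R=c['rotation'],f=c['frame']); return c
def ld(fn):
    d=np.load(f'pics/{fn}.npz'); return dict(camera_matrix=d['K'],eye=d['e'],rotation=d['R'],frame=d['f'])
def ray(c,u,v):
    d=np.array(c['rotation'])@np.linalg.inv(c['camera_matrix'])@np.array([u,v,1.]); return np.array(c['eye']),d/np.linalg.norm(d)
def onz(c,u,v,z):
    e,d=ray(c,u,v); return e+d*(z-e[2])/d[2]
def tri(c1,p1,c2,p2):
    e1,d1=ray(c1,*p1); e2,d2=ray(c2,*p2)
    A=np.stack([d1,-d2],1); t=np.linalg.lstsq(A,e2-e1,rcond=None)[0]
    a=e1+t[0]*d1;b=e2+t[1]*d2; return (a+b)/2, np.linalg.norm(a-b)
def proj(c,P):
    q=np.array(c['camera_matrix'])@(np.array(c['rotation']).T@(np.array(P)-np.array(c['eye']))); return q[:2]/q[2]
E
python3 - <<'E'
from h import *
np.set_printoptions(precision=4,suppress=True)
s=sense(); print(s, r.grasp_offset)
for n in ['side','top','wrist']:
    c=cap(n,n+'0'); print(n,c['eye'],c['rotation'],c['camera_matrix'])
E
```

```text
{'time_s': 0.0, 'joints': array([ 79.2746,  22.0903,   0.3798,  -0.0295, -68.4108, -14.815 ]), 'joint_velocities': array([-0.0098, -0.1221,  0.0126,  0.0966, -0.072 ,  0.0058]), 'effort': array([  0.0002, -39.0658,  18.74  ,   4.2196,   0.011 ,  -0.0002]), 'tcp_pos': array([0.2692, 0.5634, 0.2215]), 'ee_rot': array([[ 0.9022, -0.4313, -0.0009],
       [-0.4313, -0.9022, -0.002 ],
       [ 0.0001,  0.0022, -1.    ]]), 'wrist_force': array([ 0.6504, -0.7484, -0.258 ]), 'moment': array([ 0.0471,  0.0043, -0.0106]), 'gripper_width': 0.9983316328322178} 0.0187
side [ 0.0981 -1.1588  0.7981] [[ 0.9563 -0.1258  0.2641]
 [-0.2916 -0.4795  0.8277]
 [ 0.0225 -0.8685 -0.4952]] [[445.503    0.     252.8204]
 [  0.     445.503  192.1847]
 [  0.       0.       1.    ]]
top [0.2354 0.004  1.0961] [[ 0.0304 -0.9723  0.2317]
 [-0.9995 -0.0286  0.0114]
 [-0.0044 -0.2319 -0.9727]] [[379.257    0.     257.0708]
 [  0.     379.257  195.5256]
 [  0.       0.       1.    ]]
wrist [0.3295 0.5344 0.3843] [[-0.4307 -0.8744 -0.2232]
 [-0.9025  0.4183  0.103 ]
 [ 0.0033  0.2458 -0.9693]] [[276.9368   0.     252.9636]
 [  0.     276.9368 190.7372]
 [  0.       0.       1.    ]]
```

View pics/side0.png

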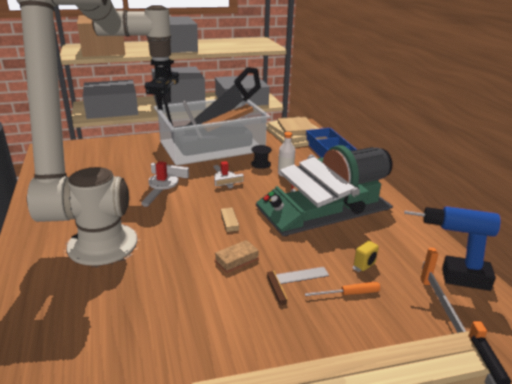

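View pics/top0.png

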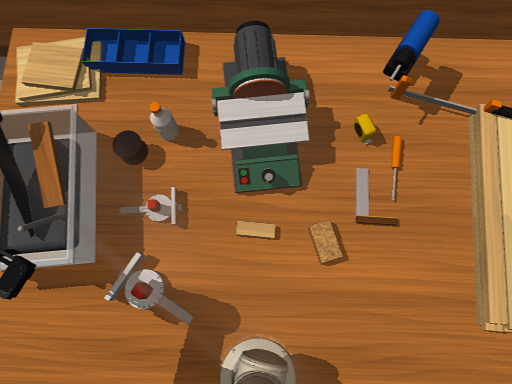

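View pics/wrist0.png

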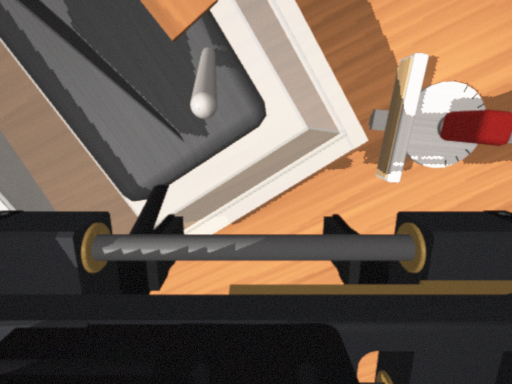

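```bash
python3 - <<'E'
from h import *
c=ld('top0')['frame'][:,:,::-1]
cv2.imwrite('pics/t_g.png',cv2.resize(c[170:340,90:220],None,fx=4.5,fy=3.5*4.5/4.5,interpolation=3) if 0 else cv2.resize(c[175:325,95:220],None,fx=4,fy=4,interpolation=3))
cv2.imwrite('pics/t_s.png',cv2.resize(c[70:200,200:320],None,fx=4.5,fy=4.5,interpolation=3))
c=ld('side0')['frame'][:,:,::-1]
cv2.imwrite('pics/s_s.png',cv2.resize(c[130:240,245:400],None,fx=5,fy=5,interpolation=3))
cv2.imwrite('pics/s_g.png',cv2.resize(c[140:220,130:280],None,fx=5,fy=5,interpolation=3))
E
```

```text
(no output)
```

View pics/t_g.png

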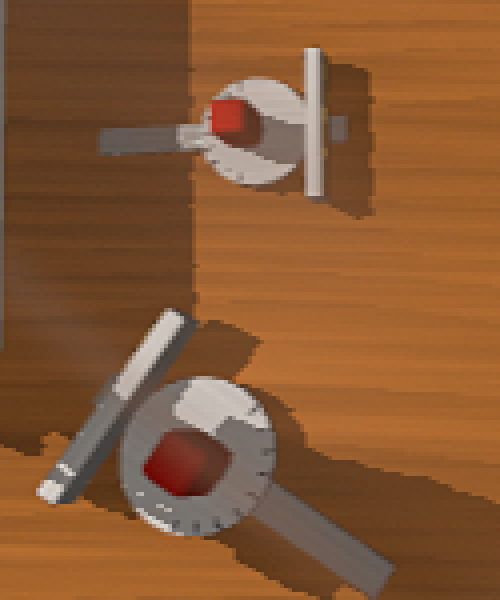

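View pics/t_s.png

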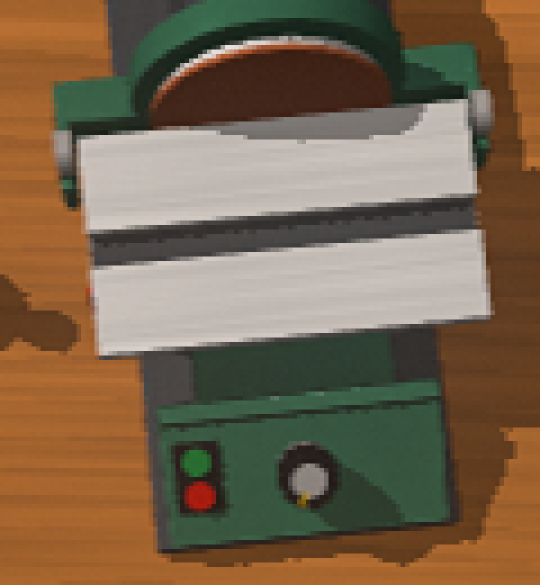

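View pics/s_s.png

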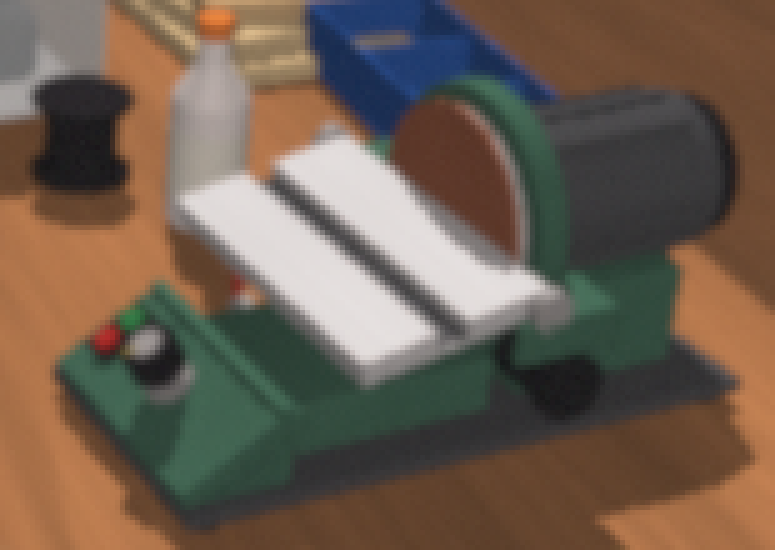

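View pics/s_g.png

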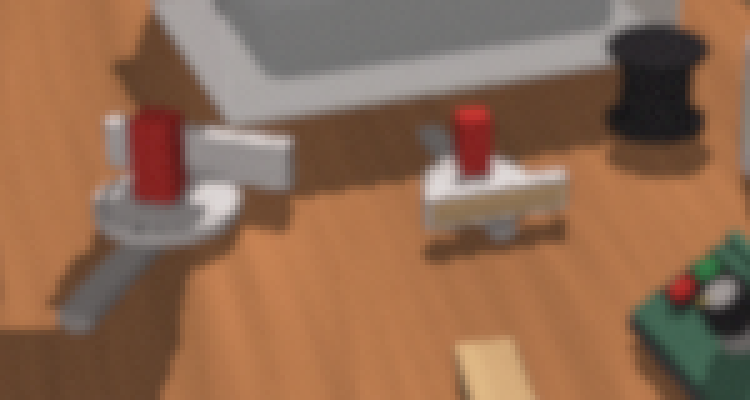

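```bash
python3 - <<'E'
from h import *
np.set_printoptions(precision=4,suppress=True)
T=ld('top0');S=ld('side0')
t=lambda u,v:((u+.5)/4.5-.5+200,(v+.5)/4.5-.5+70)
s=lambda u,v:((u+.5)/5-.5+245,(v+.5)/5-.5+130)
P={}
for n,a,b in [('knobtop',(309,482),(147,345)),('FL',(98,353),(180,198)),('FR',(490,316),(365,373)),('slotFL',(95,267),(264,183)),('slotFR',(480,230),(432,335))]:
    P[n],e=tri(T,t(*a),S,s(*b)); print(n,P[n],e)
d=P['FL']-P['FR'];print(np.linalg.norm(d),np.degrees(np.arctan2(d[1],d[0])))
d=P['slotFL']-P['slotFR'];print(np.linalg.norm(d),np.degrees(np.arctan2(d[1],d[0])))
g=lambda u,v:((u+.5)/4-.5+95,(v+.5)/4-.5+175)
a,b=onz(T,*g(313,48),.038),onz(T,*g(313,195),.038);print('fence',a,b,np.linalg.norm(a-b),np.degrees(np.arctan2(*(a-b)[1::-1])))
a,b=onz(T,*g(100,141),.0095),onz(T,*g(347,128),.0095);print('bar',a,b,np.linalg.norm(a-b),np.degrees(np.arctan2(*(a-b)[1::-1])))
a,b=onz(T,*g(175,312),.055),onz(T,*g(48,490),.055);print('bigfence',np.linalg.norm(a-b))
print('grip top', onz(T,*g(226,113),.072))
E
```

```text
knobtop [ 0.5336 -0.0139  0.0791] 0.002173030923721838
FL [0.6024 0.1177 0.1109] 0.0017459408331569714
FR [ 0.6343 -0.1224  0.1066] 0.00016594185610469773
slotFL [0.6624 0.1218 0.1117] 0.009038991089580327
slotFR [ 0.6826 -0.1139  0.1219] 0.0031496877735073905
0.2422629906851068 97.5754680901598
0.23683809595628677 94.92081525574483
fence [0.5067 0.2602 0.038 ] [0.3997 0.2514 0.038 ] 0.10735352635999451 4.694464192543554
bar [0.4393 0.4171 0.0095] [0.4543 0.2372 0.0095] 0.18052146430016205 94.77191471716446
bigfence 0.13976090171719874
grip top [0.4498 0.3084 0.072 ]
```

Emit:
servo_tool(deltas=[{"slide": [0, 0, -0.8], "spin": -0.9}, {"slide": [0, 0, -0.8], "spin": -0.9}, {"slide": [0, 0, -0.8], "spin": -0.9}, {"slide": [0, 0, -0.8], "spin": -0.9}, {"slide": [0, 0, -0.2], "spin": -0.7}], gripper=90)

```text
time_s: 0.65
tcp_pos: [0.2687, 0.562, 0.3053]
ee_rot: [[0.984, 0.177, -0.004], [0.177, -0.984, -0.011], [-0.006, 0.01, -1.0]]
wrist_force: [0.4, 0.3, 1.0]
gripper_width: 0.677
```

```bash
cat >> h.py <<'E'
np.set_printoptions(precision=4,suppress=True)
def to(p,yaw=None):
    "print units needed to reach p (TCP) and spin to make tool-y yaw (mod 180)"
    s=sense(); d=s['ee_rot'].T@(np.array(p)-s['tcp_pos'])/0.025
    y=np.degrees(np.arctan2(s['ee_rot'][1,1],s['ee_rot'][0,1]))
    print('t',s['time_s'],'tcp',s['tcp_pos'],'ytool',round(y,2),'zt',s['ee_rot'][:,2],'units',d,'spin', None if yaw is None else -(((yaw-y)+90)%180-90)/8,'w',s['gripper_width']*87,'F',s['wrist_force'],'j6',s['joints'][5])
E
python3 -c "
from h import *
to([.5,0,.30],97.2)"
```

```text
t 0.65 tcp [0.2687 0.562  0.3053] ytool -79.81 zt [-0.0037 -0.0108 -0.9999] units [ 5.1332 23.7582  0.4203] spin 0.3732485996132766 w 58.89132351734904 F [0.4328 0.2591 0.9935] j6 20.94042148545085
```

Emit:
servo_tool(deltas=[{"slide": [0.21, 0.99, 0], "spin": 0.1}, {"slide": [0.21, 0.99, 0], "spin": 0.1}, {"slide": [0.21, 0.99, 0], "spin": 0.1}, {"slide": [0.21, 0.99, 0], "spin": 0.1}, {"slide": [0.21, 0.99, 0], "spin": 0}, {"slide": [0.21, 0.99, 0], "spin": 0}, {"slide": [0.21, 0.99, 0], "spin": 0}, {"slide": [0.21, 0.99, 0], "spin": 0}, {"slide": [0.21, 0.99, 0], "spin": 0}, {"slide": [0.21, 0.99, 0], "spin": 0}])

```text
time_s: 1.65
tcp_pos: [0.3549, 0.3165, 0.3043]
ee_rot: [[0.992, 0.126, -0.007], [0.125, -0.992, -0.015], [-0.009, 0.014, -1.0]]
wrist_force: [0.1, -0.1, 0.5]
gripper_width: 0.649
```

```bash
python3 -c "
from h import *
to([.5,0,.30],97.2)"
```

```text
t 1.65 tcp [0.3549 0.3165 0.3043] ytool -82.78 zt [-0.0075 -0.0147 -0.9999] units [ 4.1717 13.2835  0.3158] spin 0.001951910775588317 w 56.48566661662102 F [ 0.1087 -0.1233  0.5453] j6 35.823287688723696
```

Emit:
servo_tool(deltas=[{"slide": [0.32, 0.99, 0], "spin": 0}, {"slide": [0.32, 0.99, 0], "spin": 0}, {"slide": [0.32, 0.99, 0], "spin": 0}, {"slide": [0.32, 0.99, 0], "spin": 0}, {"slide": [0.32, 0.99, 0], "spin": 0}, {"slide": [0.32, 0.99, 0], "spin": 0}, {"slide": [0.32, 0.99, 0], "spin": 0}, {"slide": [0.32, 0.99, 0], "spin": 0}, {"slide": [0.32, 0.99, 0], "spin": 0}, {"slide": [0.32, 0.99, 0], "spin": 0}])

```text
time_s: 2.65
tcp_pos: [0.4661, 0.0693, 0.3053]
ee_rot: [[0.992, 0.127, -0.011], [0.127, -0.992, -0.015], [-0.013, 0.014, -1.0]]
wrist_force: [-0.5, -0.6, -0.7]
gripper_width: 0.647
```

Emit:
servo_tool(deltas=[{"slide": [0.32, 0.99, 0], "spin": 0}, {"slide": [0.32, 0.99, 0], "spin": 0}, {"slide": [0.3, 0.99, 0], "spin": 0}, {"slide": [0, 0.3, 0], "spin": 0}, {"slide": [0, 0, 0], "spin": 0}])

```text
time_s: 3.15
tcp_pos: [0.5003, -0.0145, 0.3043]
ee_rot: [[0.992, 0.123, -0.015], [0.122, -0.992, -0.016], [-0.017, 0.014, -1.0]]
wrist_force: [0.1, 0.3, 0.7]
gripper_width: 0.646
```

```bash
python3 -c "
from h import *
to([.5,0,.30],97.2)
c=cap('wrist','w1');print(c['eye'],c['rotation']);cap('side','side1');f=c['frame'][:,:,::-1];cv2.imwrite('pics/w1b.png',cv2.resize(f,None,fx=1.5,fy=1.5,interpolation=3))"
```

```text
t 3.15 tcp [ 0.5003 -0.0145  0.3043] ytool -82.96 zt [-0.0149 -0.0157 -0.9998] units [ 0.062  -0.5805  0.165 ] spin -0.01969650013421642 w 56.236695230601136 F [0.0609 0.3441 0.6872] j6 79.53244864310679
[ 0.5688 -0.0044  0.4659] [[ 0.1232 -0.958  -0.2589]
 [-0.9923 -0.1151 -0.0463]
 [ 0.0146  0.2626 -0.9648]]
```

View pics/w1b.png

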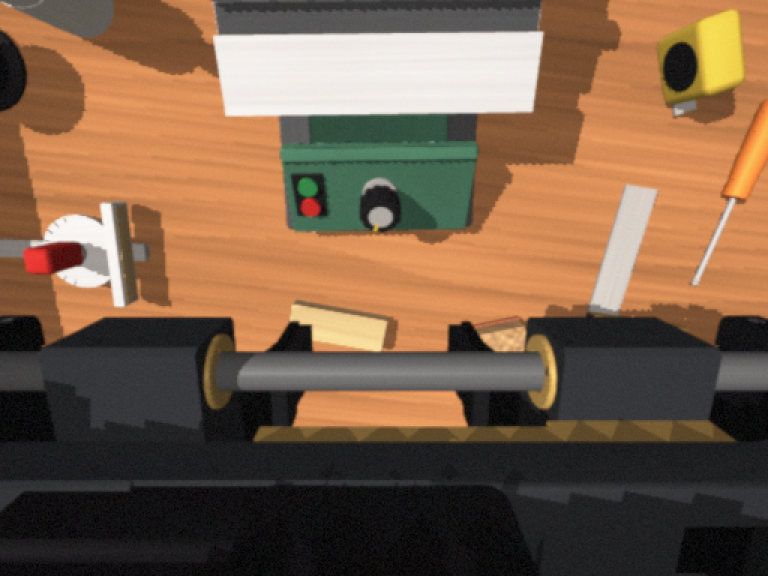

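```bash
python3 - <<'E'
from h import *
T=ld('top0');S=ld('side0');W=ld('w1')
t=lambda u,v:((u+.5)/4.5-.5+200,(v+.5)/4.5-.5+70)
s=lambda u,v:((u+.5)/5-.5+245,(v+.5)/5-.5+130)
w=lambda u,v:((u+.5)/1.5-.5,(v+.5)/1.5-.5)
print('knob TW',tri(T,t(309,482),W,w(380,216)),'SW',tri(S,s(147,345),W,w(380,216)))
print('FL',tri(T,t(98,353),W,w(226,115)),tri(S,s(180,198),W,w(226,115)))
print('FR',tri(T,t(490,316),W,w(532,110)),tri(S,s(365,373),W,w(532,110)))
for n,a,b,z in [('front',(226,115),(532,110),.11),('ridge',(282,152),(477,150),.085),('slotedge',(216,36),(543,32),.126),('base',(288,230),(470,228),.03)]:
    a,b=onz(W,*w(*a),z),onz(W,*w(*b),z);print(n,a,b,np.linalg.norm(a-b),np.degrees(np.arctan2(*(a-b)[1::-1])))
f=W['frame'][:,:,::-1]
cv2.imwrite('pics/w1c.png',cv2.resize(f[0:170,130:380],None,fx=3.2,fy=3.2,interpolation=3))
E
```

```text
knob TW (array([ 0.532 , -0.0143,  0.0808]), np.float64(0.0011787886251544944)) SW (array([ 0.533 , -0.0153,  0.0805]), np.float64(0.0021854026090647656))
FL (array([0.599 , 0.1164, 0.1153]), np.float64(0.002385501008691193)) (array([0.6003, 0.1154, 0.1129]), np.float64(0.0038924837088509558))
FR (array([ 0.6314, -0.1219,  0.1154]), np.float64(0.001727969503687971)) (array([ 0.6332, -0.1249,  0.1083]), np.float64(0.0001497583045839982))
front [0.5988 0.1172 0.11  ] [ 0.633  -0.1244  0.11  ] 0.24401092600345972 98.05908815172602
ridge [0.5768 0.0768 0.085 ] [ 0.5995 -0.092   0.085 ] 0.17026407414468286 97.67910248174022
slotedge [0.6501 0.1203 0.126 ] [ 0.683  -0.1154  0.126 ] 0.23804138480000153 97.94179141551035
base [0.501  0.0774 0.03  ] [ 0.5262 -0.1117  0.03  ] 0.1908082832571397 97.59969806263432
```

View pics/w1c.png

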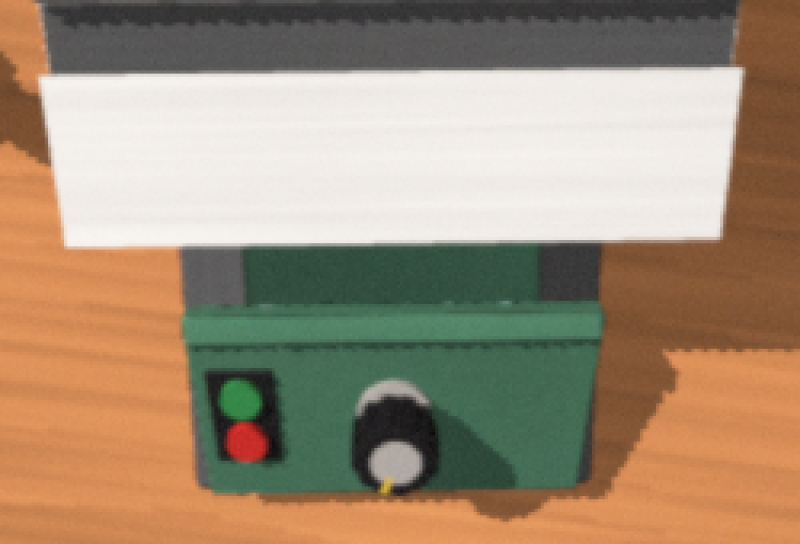

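```bash
python3 - <<'E'
from h import *
T=ld('top0');W=ld('w1')
t=lambda u,v:((u+.5)/4.5-.5+200,(v+.5)/4.5-.5+70)
w=lambda u,v:((u+.5)/1.5-.5,(v+.5)/1.5-.5)
print(onz(T,*t(309,482),.085),onz(W,*w(380,216),.085))
to([.5375,-.0142,.12],125.8)
E
```

```text
[ 0.5307 -0.0136  0.085 ] [ 0.5324 -0.0147  0.085 ]
t 3.25 tcp [ 0.5001 -0.0136  0.3045] ytool -82.86 zt [-0.0146 -0.0155 -0.9998] units [1.6009 0.111  7.3556] spin -3.582252786794207 w 56.678798745163895 F [-0.2281  0.6881 -0.2359] j6 79.51850243499037
```

Emit:
servo_tool(deltas=[{"slide": [0.4, 0, 0.9], "spin": 0}, {"slide": [0.4, 0, 0.9], "spin": 0}, {"slide": [0.4, 0, 0.9], "spin": 0}, {"slide": [0.4, 0.1, 0.9], "spin": 0}, {"slide": [0, 0, 0.9], "spin": -0.9}, {"slide": [0, 0, 0.9], "spin": -0.9}, {"slide": [0, 0, 0.9], "spin": -0.9}, {"slide": [0, 0, 0.9], "spin": -0.9}, {"slide": [0, 0, 0], "spin": 0}], gripper=85)

```text
time_s: 4.15
tcp_pos: [0.5387, -0.0029, 0.1212]
ee_rot: [[0.789, 0.614, -0.006], [0.614, -0.789, -0.012], [-0.013, 0.006, -1.0]]
wrist_force: [0.2, -0.4, 0.4]
gripper_width: 0.665
```

```bash
python3 -c "
from h import *
to([.5375,-.0142,.0575],125.8)
cap('side','side2');c=cap('wrist','w2');f=c['frame'][:,:,::-1];cv2.imwrite('pics/w2b.png',cv2.resize(f,None,fx=1.5,fy=1.5,interpolation=3))"
```

```text
t 4.15 tcp [ 0.5387 -0.0029  0.1212] ytool -52.14 zt [-0.0065 -0.0122 -0.9999] units [-0.2823  0.3117  2.5525] spin 0.2579574538922813 w 57.81213784765858 F [ 0.2164 -0.3712  0.3632] j6 110.13771485575461
```

View pics/w2b.png

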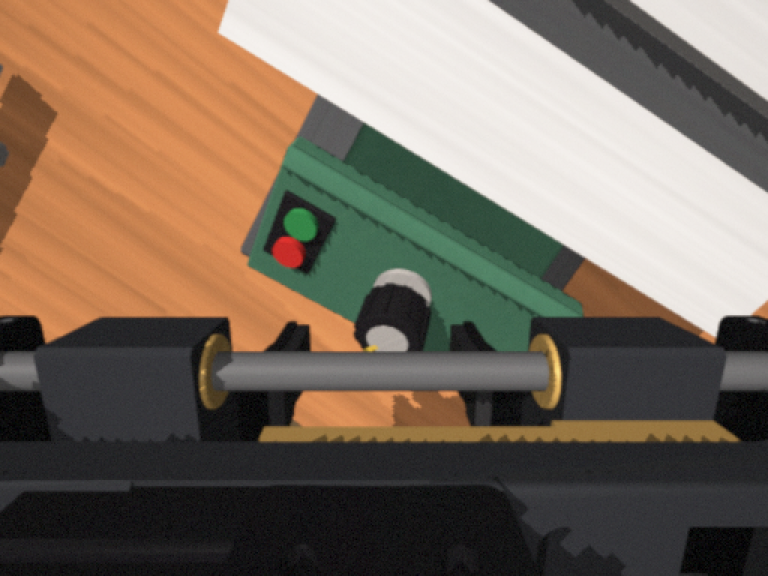

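View pics/side2.png

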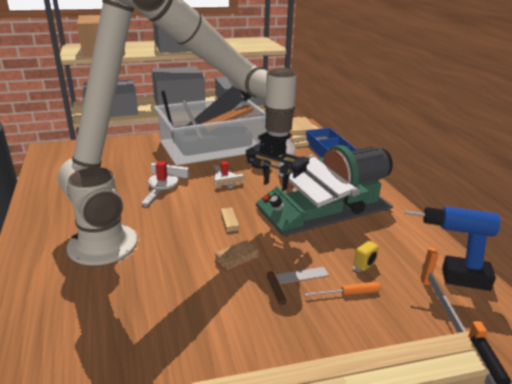

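Emit:
servo_tool(deltas=[{"slide": [-0.28, 0.31, 0], "spin": 0.2}, {"slide": [0, 0, 0], "spin": 0}])

```text
time_s: 4.45
tcp_pos: [0.5423, -0.0127, 0.1275]
ee_rot: [[0.809, 0.587, 0.006], [0.587, -0.809, -0.011], [-0.001, 0.012, -1.0]]
wrist_force: [-0.2, 0.2, 0.0]
gripper_width: 0.671
```

```bash
python3 -c "
from h import *
to([.5375,-.0142,.0575],125.8)
W=ld('w2');print(onz(W,388/1.5,340/1.5,.085))"
```

```text
t 4.45 tcp [ 0.5423 -0.0127  0.1275] ytool -54.04 zt [ 0.0058 -0.0106 -0.9999] units [-0.1877 -0.0974  2.801 ] spin 0.019655982651499926 w 58.40261887393384 F [-0.2422  0.1617  0.0256] j6 109.22694081592856
[ 0.5324 -0.0154  0.085 ]
```

Emit:
servo_tool(deltas=[{"slide": [-0.19, -0.1, 0.7], "spin": 0}, {"slide": [0, 0, 0.7], "spin": 0}, {"slide": [0, 0, 0.7], "spin": 0}, {"slide": [0, 0, 0], "spin": 0}])

```text
time_s: 4.85
tcp_pos: [0.5413, -0.0144, 0.0797]
ee_rot: [[0.813, 0.582, 0.019], [0.582, -0.813, -0.008], [0.011, 0.017, -1.0]]
wrist_force: [-0.5, -0.0, 0.9]
gripper_width: 0.669
```

```bash
python3 -c "
from h import *
to([.5375,-.0142,.0575],125.8)"
```

```text
t 4.85 tcp [ 0.5413 -0.0144  0.0797] ytool -54.4 zt [ 0.0189 -0.0076 -0.9998] units [-0.1292 -0.1092  0.8859] spin -0.025618080100443308 w 58.17469492508596 F [-0.4741 -0.0369  0.8679] j6 108.78500464457281
```

Emit:
servo_tool(deltas=[{"slide": [-0.13, -0.1, 0.5], "spin": 0}, {"slide": [0, 0, 0.4], "spin": 0}, {"slide": [0, 0, 0], "spin": 0}])

```text
time_s: 5.15
tcp_pos: [0.5408, -0.0144, 0.0605]
ee_rot: [[0.814, 0.581, 0.027], [0.581, -0.814, -0.007], [0.018, 0.021, -1.0]]
wrist_force: [-0.1, -0.2, 0.5]
gripper_width: 0.666
```

```bash
python3 -c "
from h import *
to([.5375,-.0142,.0575],125.8)"
```

```text
t 5.15 tcp [ 0.5408 -0.0144  0.0605] ytool -54.5 zt [ 0.0266 -0.0066 -0.9996] units [-0.1046 -0.0847  0.1168] spin -0.037494980163195635 w 57.936239761911544 F [-0.1056 -0.1887  0.4673] j6 108.47744879466534
```

Emit:
servo_tool(deltas=[{"slide": [-0.1, -0.08, 0.1], "spin": 0}, {"slide": [0, 0, 0], "spin": 0}, {"slide": [0, 0, 0], "spin": 0}, {"slide": [0, 0, 0], "spin": 0}], gripper=200)

```text
time_s: 5.55
tcp_pos: [0.5389, -0.0135, 0.06]
ee_rot: [[0.814, 0.58, 0.03], [0.58, -0.815, -0.005], [0.022, 0.022, -1.0]]
wrist_force: [0.9, 1.3, -3.7]
gripper_width: 0.451
```

```bash
python3 -c "
from h import *
to([.5375,-.0142,.0575],125.8)
print(sense()['moment'])"
```

```text
t 5.55 tcp [ 0.5389 -0.0135  0.06  ] ytool -54.57 zt [ 0.0304 -0.0051 -0.9995] units [-0.0646 -0.0129  0.0972] spin -0.04631605621055712 w 39.277457962118405 F [ 0.8821  1.2565 -3.7124] j6 108.27521701409685
[ 0.1291  0.0353 -0.1525]
```

Gripped at 39 mm, knob width. First stroke.

Emit:
servo_tool(deltas=[{"slide": [0, 0, 0], "spin": 0.9}, {"slide": [0, 0, 0], "spin": 0.9}, {"slide": [0, 0, 0], "spin": 0.9}, {"slide": [0, 0, 0], "spin": 0.9}])

```text
time_s: 5.95
tcp_pos: [0.542, -0.0127, 0.0586]
ee_rot: [[0.994, 0.105, 0.037], [0.106, -0.994, -0.005], [0.036, 0.008, -0.999]]
wrist_force: [1.5, -1.2, -2.6]
gripper_width: 0.428
```

```bash
python3 -c "
from h import *
to([.5375,-.0142,.0585],97.8)
print(sense()['moment'])
cap('wrist','w3');cap('side','side3')
f=ld('side3')['frame'][:,:,::-1];cv2.imwrite('pics/s3.png',cv2.resize(f[130:240,245:400],None,fx=5,fy=5,interpolation=3))"
```

```text
t 5.95 tcp [ 0.542  -0.0127  0.0586] ytool -83.96 zt [ 0.0369 -0.0045 -0.9993] units [-0.1845  0.0403 -0.0024] spin -0.2194283768495069 w 37.2374051952408 F [ 1.5079 -1.1714 -2.5506] j6 78.75084547399398
[ 0.3652 -0.0111  0.7499]
```

View pics/s3.png

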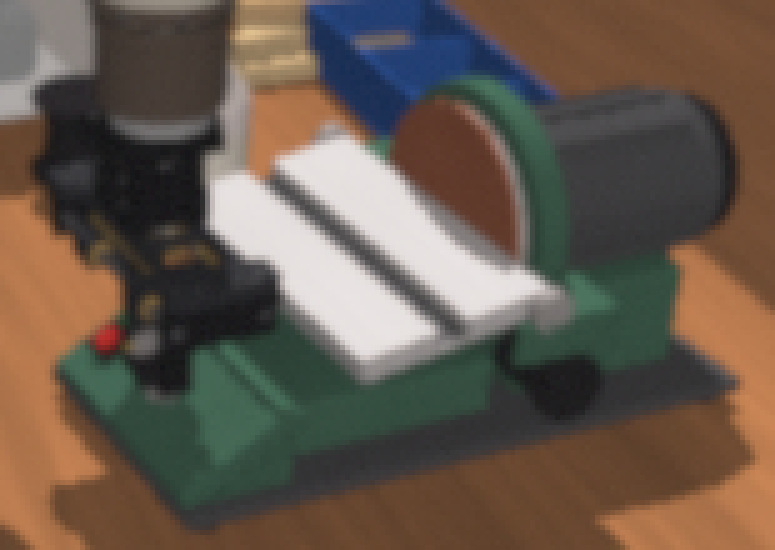

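View pics/w3.png

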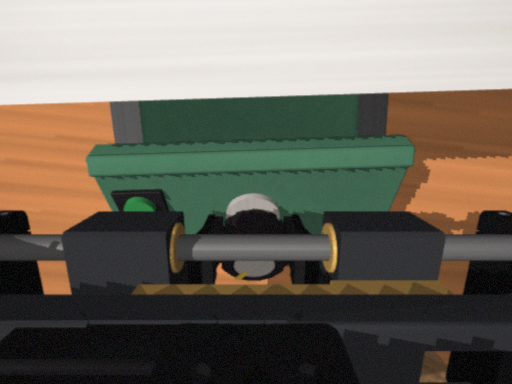

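```bash
python3 - <<'E'
from h import *
for n,c0,m in [('w2',(388/1.5,340/1.5),(371/1.5,351/1.5)),('w3',(252,266),(242,275))]:
    W=ld(n); a=onz(W,*c0,.085);b=onz(W,*m,.083);d=b-a;print(n,d,np.degrees(np.arctan2(d[1],d[0])))
W=ld('w3');f=W['frame'][:,:,::-1];cv2.imwrite('pics/w3c.png',cv2.resize(f[180:300,190:320],None,fx=5,fy=5,interpolation=3))
a,b=[ld(n)['frame'][:,:,::-1][150:220,290:370] for n in ('side0','side3')]
cv2.imwrite('pics/cmp.png',cv2.resize(np.hstack([a,b]),None,fx=5,fy=5,interpolation=3))
E
```

```text
w2 [-0.0109  0.0027 -0.002 ] 166.11080849917306
w3 [-0.007   0.0048 -0.002 ] 145.35156622443193
```

View pics/w3c.png

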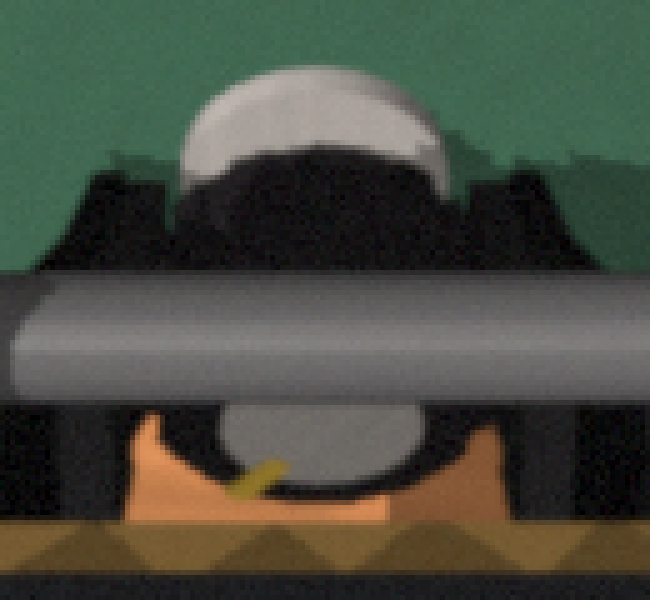

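View pics/cmp.png

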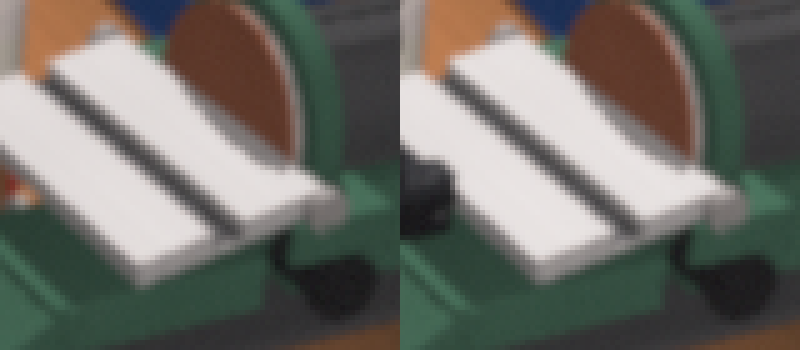

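Emit:
servo_tool(deltas=[{"slide": [-0.1, 0, 0], "spin": 0.9}, {"slide": [0, 0, 0], "spin": 0.9}, {"slide": [0, 0, 0], "spin": 0.9}, {"slide": [0, 0, 0], "spin": 0.6}])

```text
time_s: 6.45
tcp_pos: [0.5422, -0.0139, 0.0586]
ee_rot: [[0.94, -0.338, 0.043], [-0.338, -0.941, -0.005], [0.042, -0.01, -0.999]]
wrist_force: [0.5, -0.5, -2.0]
gripper_width: 0.454
```

```bash
python3 -c "
from h import *
to([.5375,-.0142,.0585],125.8)
print(sense()['moment'])
W=cap('wrist','w4');f=W['frame'][:,:,::-1];cv2.imwrite('pics/w4c.png',cv2.resize(f[180:300,190:320],None,fx=5,fy=5,interpolation=3))"
```

```text
t 6.45 tcp [ 0.5422 -0.0139  0.0586] ytool -109.78 zt [ 0.043  -0.0051 -0.9991] units [-0.1734  0.0768 -0.0033] spin -6.947272343624022 w 39.52817922723404 F [ 0.5034 -0.4916 -2.03  ] j6 52.785999580811776
[ 0.6821 -0.0627  0.9243]
```

View pics/w4c.png

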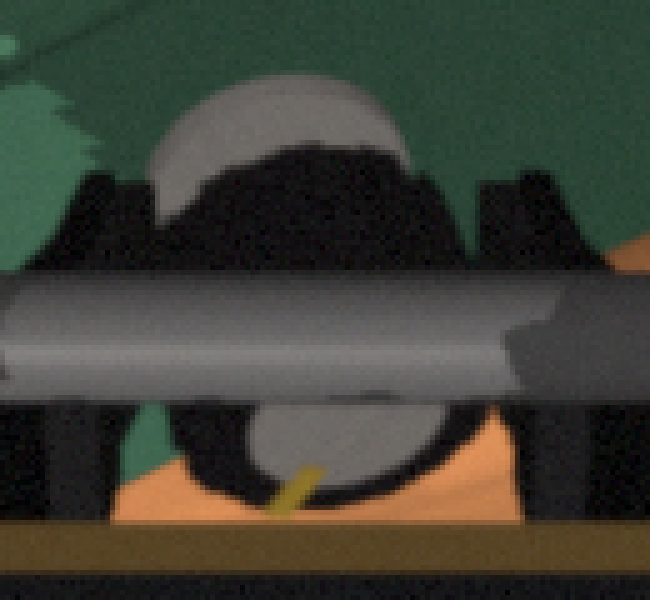

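Emit:
servo_tool(deltas=[{"slide": [0, 0, 0], "spin": 0}, {"slide": [0, 0, 0], "spin": 0}, {"slide": [-0.15, 0, 0], "spin": -0.6}, {"slide": [0, 0, 0], "spin": -1}, {"slide": [0, 0, 0], "spin": -1}, {"slide": [0, 0, 0], "spin": -1}, {"slide": [0, 0, 0], "spin": -1}, {"slide": [0, 0, 0], "spin": -1}, {"slide": [0, 0, 0], "spin": -1}], gripper=95)

```text
time_s: 7.4
tcp_pos: [0.539, -0.0115, 0.0617]
ee_rot: [[0.81, 0.585, 0.044], [0.586, -0.81, -0.004], [0.034, 0.029, -0.999]]
wrist_force: [-0.0, -0.1, 0.8]
gripper_width: 0.629
```

```bash
python3 -c "
from h import *
to([.5375,-.0142,.0595],125.8)
print(sense()['moment'])
W=cap('wrist','w5');f=W['frame'][:,:,::-1];cv2.imwrite('pics/w5c.png',cv2.resize(f[180:300,190:320],None,fx=5,fy=5,interpolation=3))"
```

```text
t 7.4 tcp [ 0.539  -0.0115  0.0617] ytool -54.16 zt [ 0.0444 -0.004  -0.999 ] units [-0.1149  0.0501  0.0857] spin 0.0053635742875925985 w 54.70352482269781 F [-0.0133 -0.1353  0.7564] j6 108.14443432708606
[-0.0845  0.0878  0.0612]
```

View pics/w5c.png

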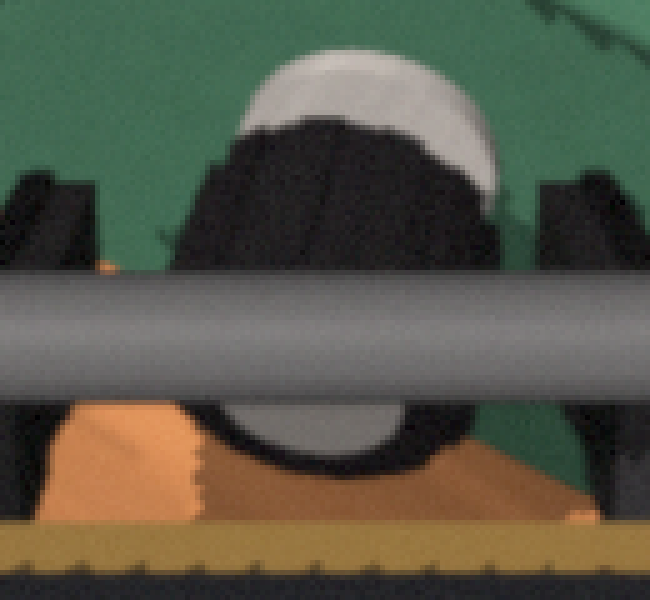

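Emit:
servo_tool(deltas=[{"slide": [-0.1, 0.05, 0.1], "spin": 0}, {"slide": [0, 0, 0], "spin": 0}, {"slide": [0, 0, 0], "spin": 0}, {"slide": [0, 0, 0], "spin": 1}, {"slide": [0, 0, 0], "spin": 1}, {"slide": [-0.1, 0, 0], "spin": 1}, {"slide": [0, 0, 0], "spin": 1}, {"slide": [0, 0, 0], "spin": 1}, {"slide": [0, 0, 0], "spin": 1}, {"slide": [0, 0, 0], "spin": 1}], gripper=200)

```text
time_s: 8.45
tcp_pos: [0.5414, -0.0134, 0.0582]
ee_rot: [[0.927, -0.371, 0.058], [-0.372, -0.928, -0.002], [0.054, -0.02, -0.998]]
wrist_force: [0.4, -3.5, -1.1]
gripper_width: 0.461
```

```bash
python3 -c "
from h import *
to([.5375,-.0142,.0585],121.8)
print(sense()['moment'])
W=cap('wrist','w6');f=W['frame'][:,:,::-1];cv2.imwrite('pics/w6c.png',cv2.resize(f[180:300,190:320],None,fx=5,fy=5,interpolation=3))
cap('side','side6')
a,b=[ld(n)['frame'][:,:,::-1][150:220,290:370] for n in ('side0','side6')]
cv2.imwrite('pics/cmp6.png',cv2.resize(np.hstack([a,b]),None,fx=5,fy=5,interpolation=3))"
```

```text
t 8.45 tcp [ 0.5414 -0.0134  0.0582] ytool -111.79 zt [ 0.0577 -0.0021 -0.9983] units [-0.1328  0.0866 -0.0192] spin -6.699067269480722 w 40.12294359838509 F [ 0.3774 -3.5008 -1.1455] j6 50.490471746792856
[ 0.1233 -0.3482  0.9211]
```

View pics/w6c.png

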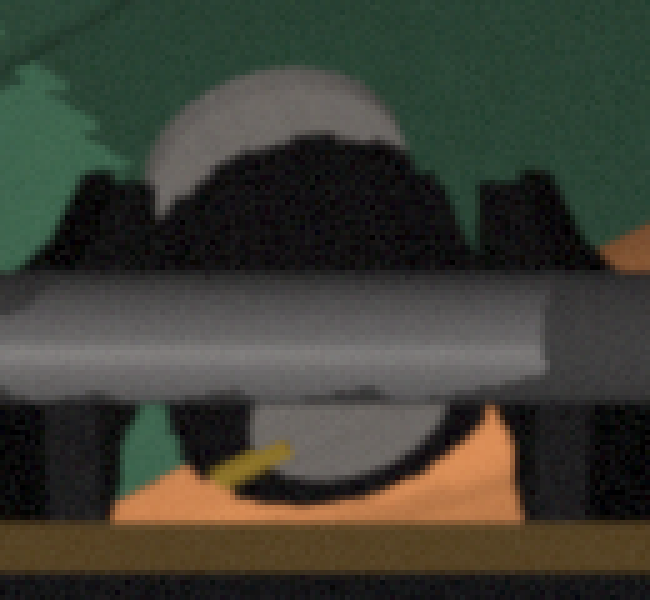

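View pics/cmp6.png

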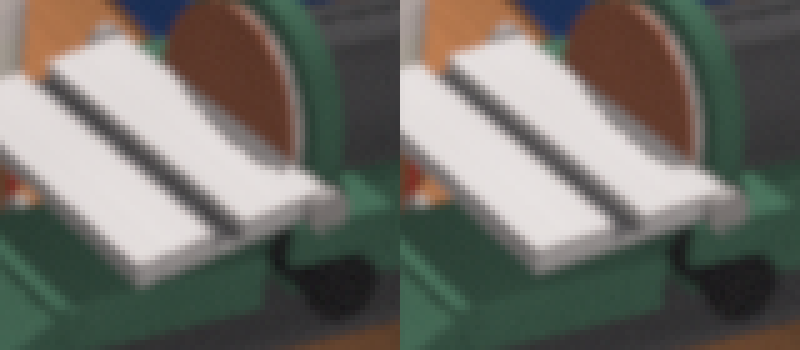

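Emit:
servo_tool(deltas=[{"slide": [0, 0, 0], "spin": 0}, {"slide": [0, 0, 0], "spin": 0}, {"slide": [-0.15, 0, 0], "spin": -1}, {"slide": [0, 0, 0], "spin": -1}, {"slide": [0, 0, 0], "spin": -1}, {"slide": [0, 0, 0], "spin": -1}, {"slide": [0, 0, 0], "spin": -1}, {"slide": [0, 0, 0], "spin": -1}, {"slide": [0, 0, 0], "spin": -1}], gripper=100)

```text
time_s: 9.45
tcp_pos: [0.5365, -0.011, 0.0589]
ee_rot: [[0.799, 0.599, 0.055], [0.6, -0.8, -0.001], [0.043, 0.034, -0.998]]
wrist_force: [0.5, -0.1, -1.1]
gripper_width: 0.607
```

```bash
python3 -c "
from h import *
to([.5375,-.0142,.0585],125.8)"
```

```text
t 9.45 tcp [ 0.5365 -0.011   0.0589] ytool -53.19 zt [ 0.055  -0.001  -0.9985] units [-0.0474  0.126   0.0174] spin 0.12644463730586608 w 52.801889522374836 F [ 0.5214 -0.0956 -1.1217] j6 108.91002354899597
```

Emit:
servo_tool(deltas=[{"slide": [0, 0.12, 0], "spin": 0}, {"slide": [0, 0, 0], "spin": 0}, {"slide": [0, 0, 0], "spin": 0}, {"slide": [0, 0, 0], "spin": 1}, {"slide": [0, 0, 0], "spin": 1}, {"slide": [-0.1, 0, 0], "spin": 1}, {"slide": [0, 0, 0], "spin": 1}, {"slide": [-0.1, 0, 0], "spin": 1}, {"slide": [0, 0, 0], "spin": 1}, {"slide": [0, 0, 0], "spin": 1}], gripper=255)

```text
time_s: 10.45
tcp_pos: [0.5407, -0.0131, 0.0587]
ee_rot: [[0.929, -0.364, 0.07], [-0.365, -0.931, 0.001], [0.065, -0.026, -0.998]]
wrist_force: [2.8, -4.6, -4.7]
gripper_width: 0.455
```

```bash
python3 -c "
from h import *
to([.5375,-.0142,.0585],121.8)
print(sense()['moment'])
W=cap('wrist','w7');f=W['frame'][:,:,::-1];cv2.imwrite('pics/w7c.png',cv2.resize(f[180:300,190:320],None,fx=5,fy=5,interpolation=3))
"
```

```text
t 10.45 tcp [ 0.5407 -0.0131  0.0587] ytool -111.36 zt [ 0.07    0.001  -0.9975] units [-0.1035  0.0878  0.0001] spin -6.6450555355354695 w 39.613757204021994 F [ 2.7956 -4.6325 -4.6822] j6 50.74058380959818
[-0.2865 -0.744   0.7486]
```

View pics/w7c.png

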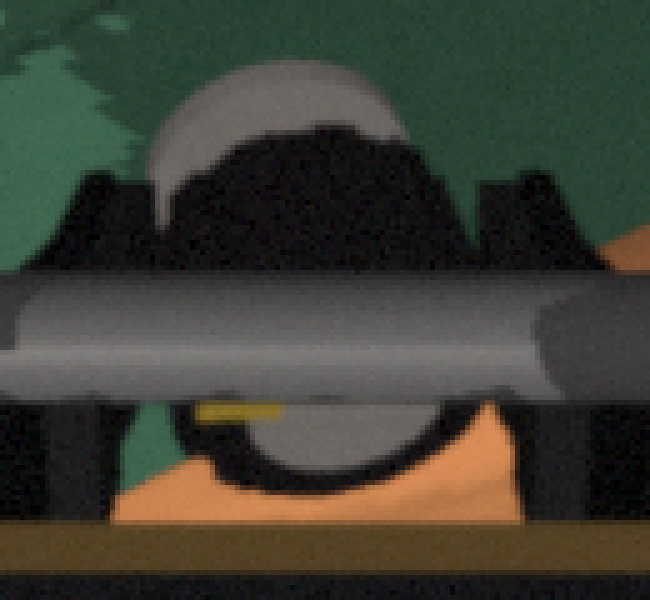

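Emit:
servo_tool(deltas=[{"slide": [0, 0, 0], "spin": 0}, {"slide": [0, 0, 0], "spin": 0}, {"slide": [-0.15, 0.05, 0], "spin": -1}, {"slide": [0, 0, 0], "spin": -1}, {"slide": [0, 0, 0], "spin": -1}, {"slide": [0, 0, 0], "spin": -1}, {"slide": [0, 0, 0], "spin": -1}, {"slide": [0, 0, 0], "spin": -1}, {"slide": [0, 0, 0], "spin": -1}], gripper=100)

```text
time_s: 11.4
tcp_pos: [0.5356, -0.0119, 0.059]
ee_rot: [[0.806, 0.588, 0.068], [0.589, -0.808, 0.002], [0.056, 0.038, -0.998]]
wrist_force: [-0.4, 0.4, -0.9]
gripper_width: 0.607
```

Emit:
servo_tool(deltas=[{"slide": [0, 0.1, 0], "spin": 0}, {"slide": [0, 0, 0], "spin": 0}, {"slide": [0, 0, 0], "spin": 0}, {"slide": [0, 0, 0], "spin": 1}, {"slide": [0, 0, 0], "spin": 1}, {"slide": [-0.1, 0, 0], "spin": 1}, {"slide": [0, 0, 0], "spin": 1}, {"slide": [-0.1, 0, 0], "spin": 1}, {"slide": [0, 0, 0], "spin": 1}, {"slide": [0, 0, 0], "spin": 1}], gripper=255)

```text
time_s: 12.4
tcp_pos: [0.5387, -0.0122, 0.0592]
ee_rot: [[0.92, -0.382, 0.082], [-0.384, -0.923, 0.006], [0.073, -0.037, -0.997]]
wrist_force: [2.2, -2.1, -6.3]
gripper_width: 0.455
```

```bash
python3 -c "
from h import *
to([.5375,-.0142,.0585],121.8)
print(sense()['moment'])
W=cap('wrist','w8');f=W['frame'][:,:,::-1];cv2.imwrite('pics/w8b.png',cv2.resize(f,None,fx=1.5,fy=1.5,interpolation=3))
cap('side','side8')
a,b=[ld(n)['frame'][:,:,::-1][150:220,290:370] for n in ('side0','side8')]
cv2.imwrite('pics/cmp8.png',cv2.resize(np.hstack([a,b]),None,fx=5,fy=5,interpolation=3))
"
```

```text
t 12.4 tcp [ 0.5387 -0.0122  0.0592] ytool -112.5 zt [ 0.0819  0.0059 -0.9966] units [-0.0133  0.0937  0.0244] spin -6.787002299754519 w 39.544555498039614 F [ 2.245  -2.1338 -6.2555] j6 49.49511963238121
[ 0.115  -0.6739  0.8018]
```

View pics/w8b.png

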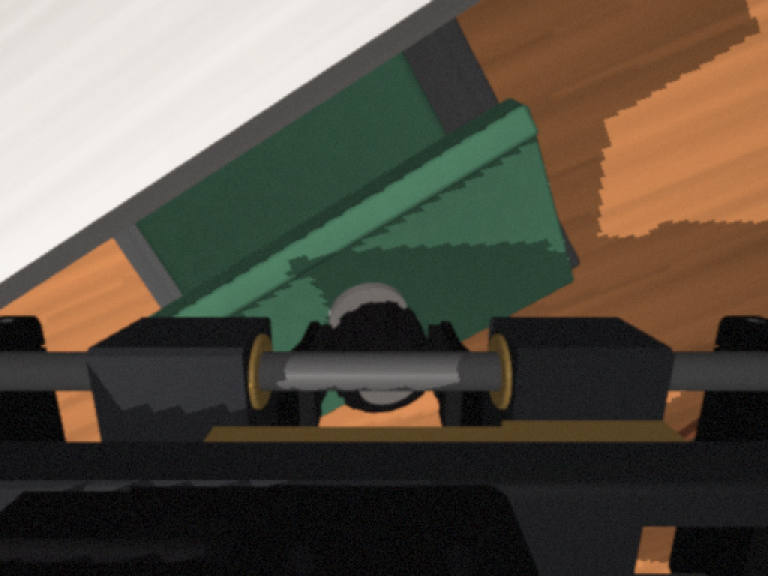

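View pics/cmp8.png

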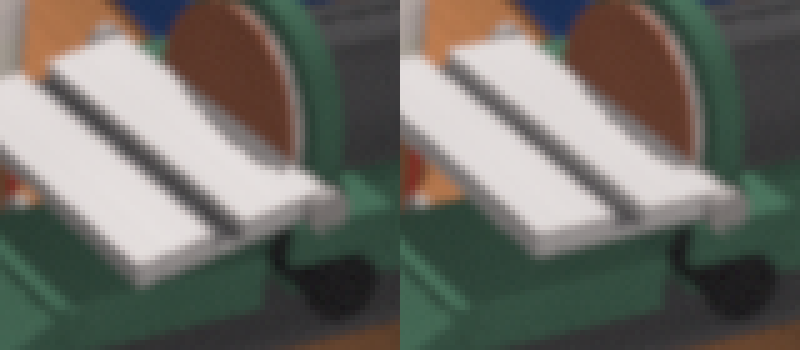

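```bash
cat >> h.py <<'E'
O=np.array([.698,.0077,0]); YAW=np.radians(7.8)
Rz=np.array([[np.cos(YAW),-np.sin(YAW),0],[np.sin(YAW),np.cos(YAW),0],[0,0,1]])
def tab(x,y,zt,th):
    "point fixed to table given level coords (x,y, zt below top =<0), tilted th"
    dx=x-.045; dz=.005+zt
    return O+Rz@np.array([.045+dx*np.cos(th)+dz*-np.sin(th)*-1*-1, y, .135+dx*np.sin(th)+dz*np.cos(th)])
E
python3 - <<'E'
from h import *
S=ld('side0')
for th in [.3,.25,.2,.15,.1,.05,0]:
    q=[((proj(S,tab(-.085,-.12,z,th))-[290,150]+.5)*5-.5) for z in (0,-.017)]
    q2=((proj(S,tab(-.085+.054,-.12,0,th))-[290,150]+.5)*5-.5)
    print(th,*q,q2)
E
```

```text
0.3 [138.8837 280.239 ] [143.4194 301.3731] [213.6931 240.8294]
0.25 [137.712  271.7831] [141.0818 293.6351] [213.2777 235.7983]
0.2 [136.9966 263.078 ] [139.1817 285.5954] [213.1267 230.6422]
0.15 [136.7434 254.1452] [137.7279 277.2728] [213.2417 225.3739]
0.1 [136.9566 245.0074] [136.7282 268.6872] [213.6238 220.007 ]
0.05 [137.6392 235.6879] [136.1889 259.8596] [214.273  214.5552]
0 [138.7929 226.2115] [136.1152 250.812 ] [215.1887 209.0326]
```

```bash
python3 - <<'E'
from h import *
T=ld('top0')
print('ptr',onz(T,220,135.5,.1),'glue top',onz(T,156,107,.165),'glue base',onz(T,167,136,.0),'spool',onz(T,130,147,.07))
to([.5375,-.0142,.20],97.8)
E
```

```text
ptr [0.6428 0.125  0.1   ] glue top [0.6927 0.2927 0.165 ] glue base [0.6773 0.3008 0.    ] spool [0.6124 0.3854 0.07  ]
t 12.5 tcp [ 0.5388 -0.0123  0.0591] ytool -112.25 zt [ 0.0823  0.0061 -0.9966] units [ 0.3949 -0.1174 -5.6204] spin -3.7558808694257806 w 39.49276044968997 F [ 3.8544 -3.8177 -7.0159] j6 49.77533439274873
```

Emit:
servo_tool(deltas=[{"slide": [0, 0, 0], "spin": 0}, {"slide": [0, 0, 0], "spin": 0}, {"slide": [0, 0, -0.8], "spin": 0}, {"slide": [0, 0, -1], "spin": 0}, {"slide": [0, 0, -1], "spin": -0.9}, {"slide": [0, 0, -1], "spin": -0.9}, {"slide": [0, 0, -1], "spin": -0.9}, {"slide": [0, 0, -0.3], "spin": -0.9}], gripper=90)

```text
time_s: 13.3
tcp_pos: [0.5241, -0.0132, 0.1901]
ee_rot: [[0.988, 0.136, 0.069], [0.136, -0.991, 0.004], [0.069, 0.006, -0.998]]
wrist_force: [0.6, 0.0, -0.0]
gripper_width: 0.648
```

```bash
python3 - <<'E'
from h import *
to([.53,.28,.17],97.8)
E
```

```text
t 13.3 tcp [ 0.5241 -0.0132  0.1901] ytool -82.19 zt [ 0.0695  0.004  -0.9976] units [  1.7736 -11.5931   0.8631] spin 0.0017517504770410142 w 56.350634051527244 F [ 0.6014  0.0458 -0.0223] j6 80.31801122465352
```

Emit:
servo_tool(deltas=[{"slide": [0.15, -1, 0], "spin": 0}, {"slide": [0.15, -1, 0], "spin": 0}, {"slide": [0.15, -1, 0], "spin": 0}, {"slide": [0.15, -1, 0], "spin": 0}, {"slide": [0.15, -1, 0], "spin": 0}, {"slide": [0.15, -1, 0], "spin": 0}, {"slide": [0.15, -1, 0], "spin": 0}, {"slide": [0.15, -1, 0.2], "spin": 0}, {"slide": [0.15, -1, 0.2], "spin": 0}, {"slide": [0.15, -1, 0.2], "spin": 0}])

```text
time_s: 14.3
tcp_pos: [0.5233, 0.2468, 0.1832]
ee_rot: [[0.988, 0.14, 0.07], [0.139, -0.99, 0.006], [0.07, 0.004, -0.998]]
wrist_force: [0.4, 0.1, 0.1]
gripper_width: 0.647
```

Emit:
servo_tool(deltas=[{"slide": [0.15, -1, 0.2], "spin": 0}, {"slide": [0, -0.5, 0], "spin": 0}, {"slide": [0, 0, 0], "spin": 0}])

```text
time_s: 14.6
tcp_pos: [0.5202, 0.288, 0.1777]
ee_rot: [[0.987, 0.144, 0.067], [0.144, -0.99, 0.004], [0.067, 0.006, -0.998]]
wrist_force: [-0.0, 0.7, -0.5]
gripper_width: 0.649
```

```bash
python3 - <<'E'
from h import *
to([.53,.28,.17],97.8)
c=cap('wrist','w9');f=c['frame'][:,:,::-1];cv2.imwrite('pics/w9b.png',cv2.resize(f,None,fx=1.5,fy=1.5,interpolation=3))
print(c['eye']); t=cap('top','top9'); cv2.imwrite('pics/t9.png',cv2.resize(t['frame'][60:200,90:330,::-1],None,fx=3.3,fy=3.3,interpolation=3))
E
```

```text
t 14.6 tcp [0.5202 0.288  0.1777] ytool -81.71 zt [ 0.0671  0.004  -0.9977] units [0.3213 0.3702 0.3337] spin 0.061147452730459406 w 56.49286576481907 F [-0.0345  0.6895 -0.5431] j6 50.68669854678428
[0.5751 0.2964 0.3445]
```

View pics/w9b.png

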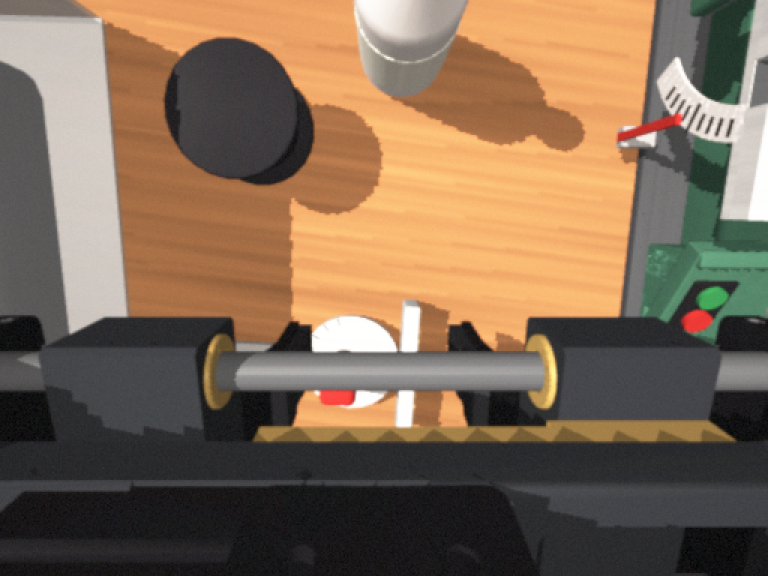

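View pics/t9.png

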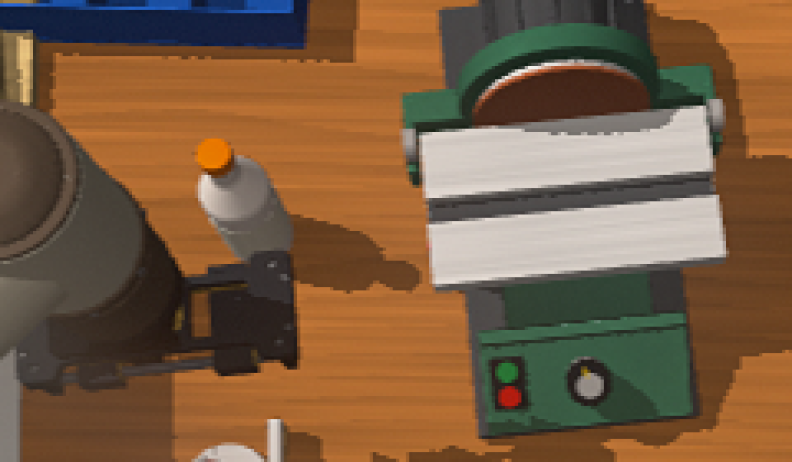

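Scale is visible. Zoom in.

```bash
python3 - <<'E'
from h import *
f=ld('w9')['frame'][:,:,::-1];cv2.imwrite('pics/w9c.png',cv2.resize(f[30:115,400:512],None,fx=7,fy=7,interpolation=2))
E
```

```text
(no output)
```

View pics/w9c.png

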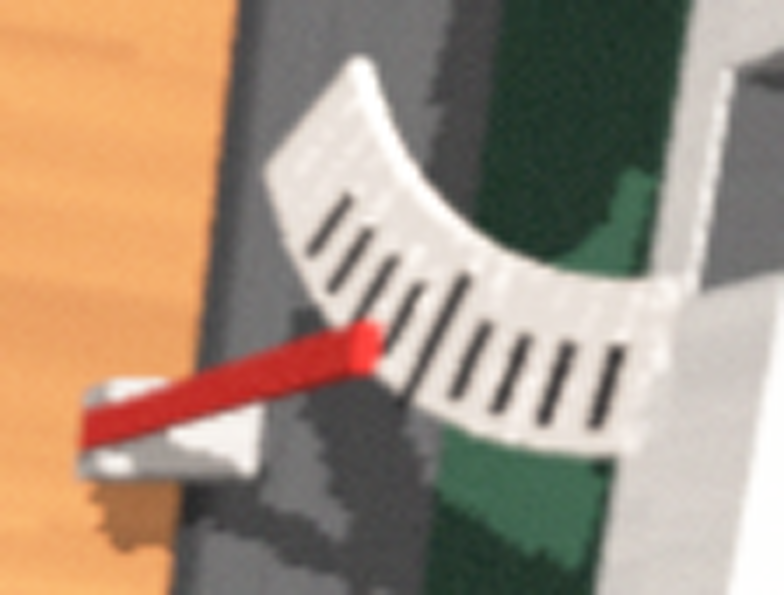

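Emit:
servo_tool(deltas=[{"slide": [0.9, 0.1, 0], "spin": 0}, {"slide": [0.9, 0.1, 0], "spin": 0}, {"slide": [0.8, 0.1, 0.1], "spin": 0}, {"slide": [0, 0, 0], "spin": 0}])

```text
time_s: 15.1
tcp_pos: [0.5868, 0.2832, 0.1819]
ee_rot: [[0.988, 0.14, 0.066], [0.14, -0.99, 0.004], [0.066, 0.006, -0.998]]
wrist_force: [-0.4, -0.5, -0.0]
gripper_width: 0.647
```

```bash
python3 - <<'E'
from h import *
to([.53,.28,.17],97.8)
c=cap('wrist','w10');f=c['frame'][:,:,::-1];cv2.imwrite('pics/w10b.png',cv2.resize(f[0:260,240:512],None,fx=2.2,fy=2.2,interpolation=3))
print(c['eye'],sense()['joint_velocities'])
E
```

```text
t 15.1 tcp [0.5868 0.2832 0.1819] ytool -81.98 zt [ 0.0664  0.0036 -0.9978] units [-2.2932 -0.1931  0.3253] spin 0.02763372697376809 w 56.31946546924388 F [-0.3804 -0.5153 -0.0497] j6 55.637670586146065
[0.6419 0.2914 0.3487] [ 1.0909 -1.1913 -1.7068 -0.1525  0.0236 -0.4601]
```

View pics/w10b.png

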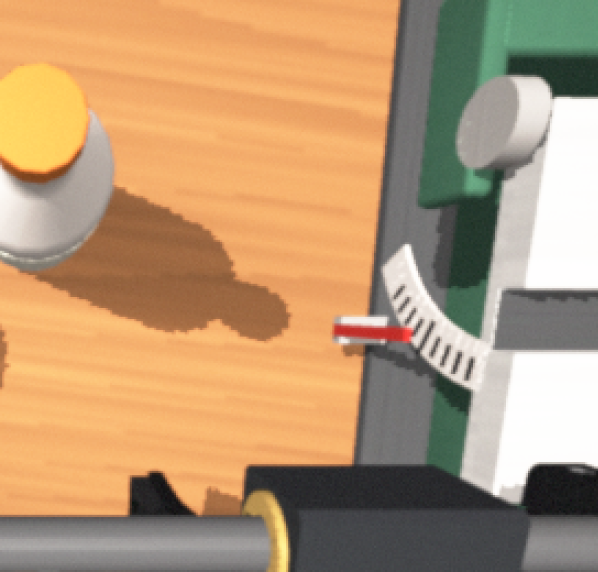

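```bash
python3 - <<'E'
from h import *
f=ld('w10')['frame'][:,:,::-1];cv2.imwrite('pics/w10c.png',cv2.resize(f[20:190,390:480],None,fx=7,fy=7,interpolation=2)[630:1190] if 0 else cv2.resize(f[100:185,380:480],None,fx=7,fy=7,interpolation=2))
E
```

```text
(no output)
```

View pics/w10c.png

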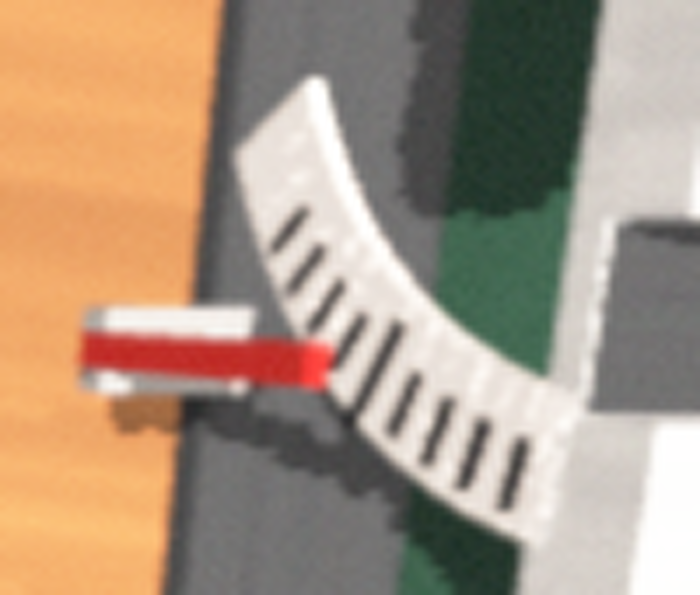

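```bash
python3 - <<'E'
from h import *
A=ld('w9');B=ld('w10')
a=lambda u,v:((u+.5)/7-.5+400,(v+.5)/7-.5+30)
b=lambda u,v:((u+.5)/7-.5+380,(v+.5)/7-.5+100)
H=np.array([.045,0,.135])
def show(n,p,q):
    X,e=tri(A,a(*p),B,b(*q)); x=Rz.T@(X-O); d=x-H
    print(n,x*1000,round(e*1000,1),'r',round(np.hypot(d[0],d[2])*1000,1),'ang',round(np.degrees(np.arctan2(-d[2],-d[0])),2))
for i,(p,q) in enumerate([((312,255),(275,248)),((335,290),(290,293)),((405,400),(357,413)),((455,395),(395,430)),((500,410),(428,460)),((545,422),(465,485)),((598,428),(508,508))]): show(i,p,q)
show('longtop',(465,278),(397,325))
show('tipR',(381,347),(332,367)); show('tipL',(350,347),(303,365))
show('stand',(90,425),(85,352))
show('FLtop',(640,290),(590,410))
E
```

```text
0 [-11.8458 119.4688  64.8401] 0.0 r 90.3 ang 50.98
1 [-18.2193 121.3641  73.0358] 0.3 r 88.5 ang 44.43
2 [-34.137  117.7368  84.4932] 0.4 r 93.9 ang 32.55
3 [-35.6033 119.7878  95.8504] 0.4 r 89.6 ang 25.91
4 [-38.8011 120.516  104.2127] 0.0 r 89.3 ang 20.17
5 [-41.277  120.1176 110.8616] 0.1 r 89.6 ang 15.63
6 [-43.2251 120.0938 118.6079] 0.1 r 89.7 ang 10.53
longtop [-22.1259 120.9815  95.9662] 0.2 r 77.7 ang 30.18
tipR [-27.9189 122.3719  85.3292] 0.4 r 88.2 ang 34.26
tipL [-27.7203 125.6059  84.2026] 0.3 r 88.7 ang 34.94
stand [-28.0176 127.5539  29.2904] 0.1 r 128.5 ang 55.37
FLtop [-30.5843 121.2822 126.7737] 5.1 r 76.0 ang 6.21
```

```bash
python3 - <<'E'
from h import *
cap('side','side10')
a,b=[ld(n)['frame'][:,:,::-1][150:220,290:370] for n in ('side0','side10')]
cv2.imwrite('pics/cmp10.png',cv2.resize(np.hstack([a,b]),None,fx=5,fy=5,interpolation=3))
f=ld('w9')['frame'][:,:,::-1];cv2.imwrite('pics/w9d.png',cv2.resize(f[0:170,420:512],None,fx=4,fy=4,interpolation=2)[:600])
E
```

```text
(no output)
```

View pics/cmp10.png

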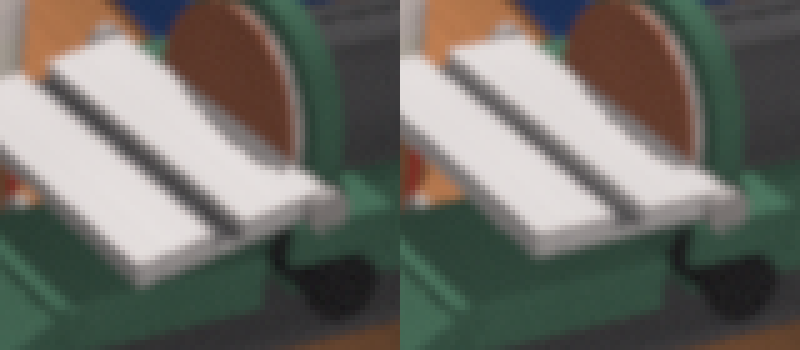

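View pics/w9d.png

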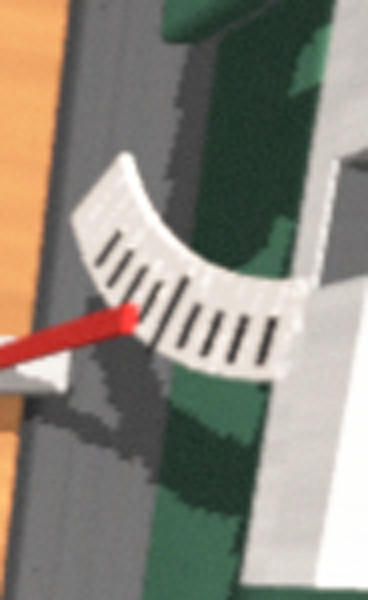

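```bash
python3 - <<'E'
from h import *
A=ld('w9');B=ld('w10');S=ld('side10')
def pl(c,px,ys):
    e,d=ray(c,*px); e=Rz.T@(e-O); d=Rz.T@d; return (e+d*(ys-e[1])/d[1])*1000
d=lambda u,v:((u+.5)/4-.5+420,(v+.5)/4-.5)
b=lambda u,v:((u+.5)/7-.5+380,(v+.5)/7-.5+100)
bb=lambda u,v:((u+.5)/2.2-.5+240,(v+.5)/2.2-.5)
s=lambda u,v:((u+.5)/5-.5+290,(v+.5)/5-.5+150)
print('FLtop',pl(A,d(320,587),.12),'FLbot',pl(A,d(243,586),.12))
print('slot front top w9',pl(A,d(312,280),.12),'slot rear top',pl(A,d(338,160),.12))
print('slot w10 front,rear',pl(B,b(588,408),.12),pl(B,b(615,220),.12))
print('side FR top,bot',pl(S,s(137,233),-.12),pl(S,s(139,255),-.12),'slotF',pl(S,s(213,217),-.12),'slotR',pl(S,s(243,208),-.12))
t=lambda u,v:((u+.5)/3.3-.5+90,(v+.5)/3.3-.5+60)
T=ld('top9')
for n,p,q in [('FR top/side',(725,257),(137,233))]:
    X,e=tri(T,t(*p),S,s(*q)); print(n,(Rz.T@(X-O))*1000,e*1000)
X,e=tri(T,t(436,288),A,d(320,587));print('FL',(Rz.T@(X-O))*1000,e*1000)
E
```

```text
FLtop [-85.7179 120.     139.6013] FLbot [-85.9248 120.     122.2582]
slot front top w9 [-29.6897 120.     127.0981] slot rear top [ -9.5867 120.     128.5942]
slot w10 front,rear [-30.6508 120.     128.8839] [ -9.8001 120.     128.9277]
side FR top,bot [ -85.7533 -120.      135.4987] [ -82.5959 -120.      119.5337] slotF [ -31.8657 -120.      134.6486] slotR [ -10.4029 -120.      136.2421]
FR top/side [ -84.8962 -118.4637  134.3985] 0.398423760845002
FL [-86.6882 118.8409 137.5145] 2.158456521508894
```

```bash
python3 - <<'E'
from h import *
for p in [(-.072,.06),(.005,.06)]: print(O+Rz@np.array([*p,.14]))
p=O+Rz@np.array([-.072,.06,.165]); to(p,97.8)
E
```

```text
[0.6185 0.0574 0.14  ]
[0.6948 0.0678 0.14  ]
t 15.2 tcp [0.585  0.2833 0.1822] ytool -81.93 zt [ 0.0655  0.0035 -0.9978] units [0.0093 9.1304 0.7404] spin 0.03344596680179279 w 56.41850846623268 F [-0.2072 -1.2109 -0.203 ] j6 55.598618708395286
```

Emit:
servo_tool(deltas=[{"slide": [0, 1, 0], "spin": 0}, {"slide": [0, 1, 0], "spin": 0}, {"slide": [0, 1, 0], "spin": 0}, {"slide": [0, 1, 0], "spin": 0}, {"slide": [0, 1, 0], "spin": 0}, {"slide": [0, 1, 0], "spin": 0}, {"slide": [0, 1, 0], "spin": 0}, {"slide": [0, 1, 0.1], "spin": 0}, {"slide": [0, 0.4, 0.3], "spin": 0}], gripper=255)

```text
time_s: 16.1
tcp_pos: [0.6068, 0.0662, 0.1777]
ee_rot: [[0.987, 0.145, 0.066], [0.145, -0.989, 0.005], [0.066, 0.004, -0.998]]
wrist_force: [0.1, -0.2, -0.1]
gripper_width: 0.016
```

```bash
python3 - <<'E'
from h import *
p=O+Rz@np.array([-.072,.06,.145]); to(p,97.8)
E
```

```text
t 16.1 tcp [0.6068 0.0662 0.1777] ytool -81.67 zt [ 0.0658  0.0053 -0.9978] units [0.3253 0.4117 1.3336] spin 0.06625906487371935 w 1.3520082909533397 F [ 0.1475 -0.1534 -0.1254] j6 75.64914140836453
```

Emit:
servo_tool(deltas=[{"slide": [0.33, 0.2, 0.3], "spin": 0}, {"slide": [0, 0, 0.35], "spin": 0}, {"slide": [0, 0, 0.1], "spin": 0}, {"slide": [0, 0, 0.1], "spin": 0}, {"slide": [0, 0, 0.1], "spin": 0}])

```text
time_s: 16.6
tcp_pos: [0.6159, 0.0633, 0.1515]
ee_rot: [[0.987, 0.146, 0.063], [0.146, -0.989, 0.005], [0.063, 0.004, -0.998]]
wrist_force: [-0.1, 0.2, -0.2]
gripper_width: 0.005
```

```bash
python3 - <<'E'
from h import *
p=O+Rz@np.array([-.072,.06,.145]); to(p,97.8)
E
```

```text
t 16.6 tcp [0.6159 0.0633 0.1515] ytool -81.63 zt [ 0.063   0.0052 -0.998 ] units [0.0531 0.2506 0.2667] spin 0.071216531951805 w 0.42038959745167154 F [-0.1363  0.1621 -0.2434] j6 76.30293109872274
```

Emit:
servo_tool(deltas=[{"slide": [0, 0, 0.12], "spin": 0}, {"slide": [0, 0, 0.1], "spin": 0}, {"slide": [0, 0, 0.1], "spin": 0}])

```text
time_s: 16.9
tcp_pos: [0.6165, 0.0648, 0.143]
ee_rot: [[0.987, 0.148, 0.063], [0.147, -0.989, 0.005], [0.063, 0.004, -0.998]]
wrist_force: [-0.3, 0.5, 0.1]
gripper_width: 0.001
```

Emit:
servo_tool(deltas=[{"slide": [0, 0, 0.08], "spin": 0}, {"slide": [0, 0, 0.08], "spin": 0}])

```text
time_s: 17.1
tcp_pos: [0.6168, 0.0649, 0.1391]
ee_rot: [[0.987, 0.148, 0.063], [0.148, -0.989, 0.005], [0.064, 0.004, -0.998]]
wrist_force: [-3.7, 0.7, 12.4]
gripper_width: 0.008
```

```bash
python3 - <<'E'
from h import *
s=sense(); print(Rz.T@(s['tcp_pos']-O)*1000,s['wrist_force'])
p=O+Rz@np.array([.005,.06,.145]); to(p,97.8)
E
```

```text
[-72.6844  67.7069 139.0626] [-3.7436  0.7249 12.4203]
t 17.1 tcp [0.6168 0.0649 0.1391] ytool -81.49 zt [ 0.0635  0.0053 -0.998 ] units [ 3.1121  0.3475 -0.0384] spin 0.08818271687550805 w 0.7363031333443824 F [-3.7436  0.7249 12.4203] j6 76.26668733381155
```

Emit:
servo_tool(deltas=[{"slide": [0, 0, -0.6], "spin": 0}, {"slide": [1, 0, 0], "spin": 0}, {"slide": [1, 0, 0], "spin": 0}, {"slide": [1, 0, 0.1], "spin": 0}, {"slide": [0, 0, 0.1], "spin": 0}])

```text
time_s: 17.6
tcp_pos: [0.6924, 0.0761, 0.1555]
ee_rot: [[0.987, 0.148, 0.066], [0.148, -0.989, 0.006], [0.066, 0.004, -0.998]]
wrist_force: [-0.1, 0.6, -0.6]
gripper_width: 0.005
```

```bash
python3 - <<'E'
from h import *
s=sense(); print(Rz.T@(s['tcp_pos']-O)*1000,s['wrist_force'])
E
```

```text
[  3.7301  68.499  155.4935] [-0.1261  0.6195 -0.6304]
```

Emit:
servo_tool(deltas=[{"slide": [0, 0, 0.15], "spin": 0}, {"slide": [0, 0, 0.1], "spin": 0}, {"slide": [0, 0, 0.1], "spin": 0}, {"slide": [0, 0, 0.1], "spin": 0}])

```text
time_s: 18.0
tcp_pos: [0.6911, 0.0756, 0.1425]
ee_rot: [[0.987, 0.148, 0.063], [0.148, -0.989, 0.005], [0.063, 0.004, -0.998]]
wrist_force: [0.5, -0.2, 0.3]
gripper_width: 0.006
```

Emit:
servo_tool(deltas=[{"slide": [0, 0, 0.08], "spin": 0}, {"slide": [0, 0, 0.08], "spin": 0}])

```text
time_s: 18.2
tcp_pos: [0.6908, 0.0755, 0.1401]
ee_rot: [[0.987, 0.148, 0.064], [0.148, -0.989, 0.005], [0.064, 0.005, -0.998]]
wrist_force: [-4.1, 1.1, 11.4]
gripper_width: 0.008
```

```bash
python3 - <<'E'
from h import *
to([.55,.215,.17],97.8)
E
```

```text
t 18.2 tcp [0.6908 0.0755 0.1401] ytool -81.47 zt [ 0.0635  0.005  -0.998 ] units [-4.6555 -6.3473 -1.5237] spin 0.0912435571947583 w 0.7325056759743636 F [-4.0765  1.1073 11.3806] j6 77.97223272234997
```

Emit:
servo_tool(deltas=[{"slide": [0, 0, -0.8], "spin": 0}, {"slide": [-0.6, -0.9, -0.7], "spin": 0}, {"slide": [-0.7, -0.9, 0], "spin": 0}, {"slide": [-0.7, -0.9, 0], "spin": 0}, {"slide": [-0.7, -0.9, 0], "spin": 0}, {"slide": [-0.7, -0.9, 0], "spin": 0}, {"slide": [-0.7, -0.9, 0], "spin": 0}, {"slide": [-0.6, -0.9, 0], "spin": 0}, {"slide": [0, 0, 0], "spin": 0}])

```text
time_s: 19.1
tcp_pos: [0.5441, 0.2176, 0.1724]
ee_rot: [[0.987, 0.146, 0.068], [0.146, -0.989, 0.008], [0.069, 0.002, -0.998]]
wrist_force: [1.0, -0.1, -0.3]
gripper_width: 0.005
```

```bash
python3 - <<'E'
from h import *
to([.55,.215,.17],97.8)
c=cap('wrist','w11');f=c['frame'][:,:,::-1];cv2.imwrite('pics/w11b.png',f)
print(c['eye'])
E
```

```text
t 19.1 tcp [0.5441 0.2176 0.1724] ytool -81.59 zt [ 0.0684  0.0077 -0.9976] units [0.2122 0.1383 0.1096] spin 0.0765795309673507 w 0.4096009259510425 F [ 0.9776 -0.0576 -0.2661] j6 58.22670833730173
[0.5988 0.2256 0.3393]
```

View pics/w11b.png

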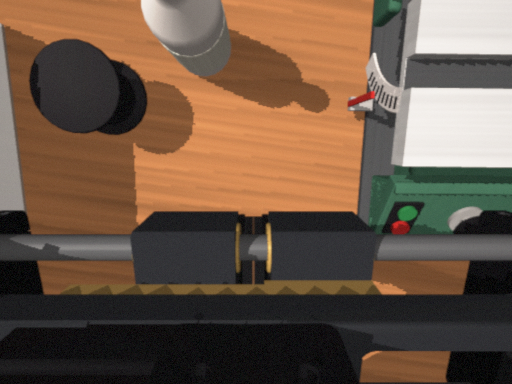

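```bash
python3 - <<'E'
from h import *
f=ld('w11')['frame'][:,:,::-1];cv2.imwrite('pics/w11c.png',cv2.resize(f[45:120,340:420],None,fx=7.5,fy=7.5,interpolation=2))
E
```

```text
(no output)
```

View pics/w11c.png

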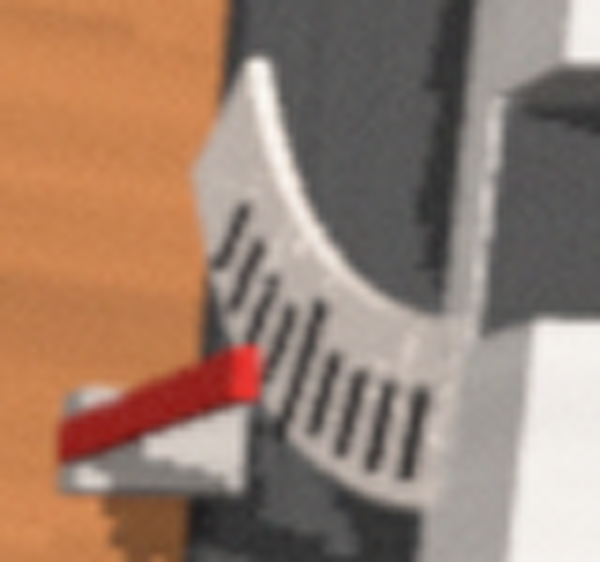

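```bash
python3 - <<'E'
from h import *
A=ld('w9');B=ld('w10');C=ld('w11')
a=lambda u,v:((u+.5)/7-.5+400,(v+.5)/7-.5+30)
b=lambda u,v:((u+.5)/7-.5+380,(v+.5)/7-.5+100)
c=lambda u,v:((u+.5)/7.5-.5+340,(v+.5)/7.5-.5+45)
H=np.array([.045,0,.135])
def multi(obs):
    M=np.zeros((3,3));v=np.zeros(3);rs=[ray(k,*p) for k,p in obs]
    for e,d in rs: Pm=np.eye(3)-np.outer(d,d); M+=Pm; v+=Pm@e
    X=np.linalg.solve(M,v); return X,[np.linalg.norm((np.eye(3)-np.outer(d,d))@(X-e))*1000 for e,d in rs]
def show(n,o):
    X,e=multi(o); x=Rz.T@(X-O); d=x-H
    print(n,x*1000,np.round(e,2),'r',round(np.hypot(d[0],d[2])*1000,1),'ang',round(np.degrees(np.arctan2(-d[2],-d[0])),2))
show('tipR',[(A,a(381,347)),(B,b(332,367)),(C,c(260,372))])
show('tipL',[(A,a(350,347)),(B,b(303,365)),(C,c(235,378))])
show('tipR AC',[(A,a(381,347)),(C,c(260,372))]); show('tipR BC',[(B,b(332,367)),(C,c(260,372))])
show('t6',[(A,a(598,428)),(B,b(508,508)),(C,c(408,477))])
show('t5',[(A,a(545,422)),(B,b(465,485)),(C,c(375,470))])
show('t0',[(A,a(312,255)),(B,b(275,248)),(C,c(215,268))])
show('longtop',[(A,a(465,278)),(B,b(397,325)),(C,c(320,300))])
show('arctip',[(A,a(360,60)),(B,b(317,80)),(C,c(258,60))])
show('arcouter',[(A,a(265,170)),(B,b(235,155)),(C,c(193,172))])
E
```

```text
tipR [-27.9182 122.7664  85.8888] [0.19 0.21 0.1 ] r 87.9 ang 33.96
tipL [-27.7204 124.4424  82.5195] [0.41 0.11 0.31] r 89.7 ang 35.82
tipR AC [-27.7996 122.5225  85.2258] [0.08 0.08] r 88.2 ang 34.36
tipR BC [-27.9352 123.1596  86.8227] [0.06 0.06] r 87.4 ang 33.45
t6 [-43.2525 120.5924 119.1668] [0.06 0.15 0.11] r 89.7 ang 10.17
t5 [-41.3891 120.043  110.6996] [0.14 0.11 0.24] r 89.7 ang 15.71
t0 [-12.2947 121.2513  67.294 ] [0.25 0.48 0.48] r 88.7 ang 49.76
longtop [-22.0569 121.303   96.4652] [0.21 0.11 0.24] r 77.3 ang 29.88
arctip [ 10.9912 119.3898  69.7035] [0.14 0.24 0.16] r 73.6 ang 62.49
arcouter [  1.9486 120.3543  53.8535] [0.1  0.11 0.1 ] r 91.9 ang 62.05
```

```bash
python3 - <<'E'
from h import *
to([.5375,-.0142,.12],106)
E
```

```text
t 19.15 tcp [0.5449 0.217  0.1725] ytool -81.63 zt [ 0.0688  0.0077 -0.9976] units [-1.7828  9.0998  2.0044] spin -0.9538046080233471 w 0.6901992890238758 F [-0.0972 -0.4752 -0.0594] j6 58.27404254880866
```

Emit:
servo_tool(deltas=[{"slide": [-0.2, 1, 0], "spin": 0}, {"slide": [-0.2, 1, 0], "spin": 0}, {"slide": [-0.2, 1, 0], "spin": 0}, {"slide": [-0.2, 1, 0], "spin": 0}, {"slide": [-0.2, 1, 0.2], "spin": 0}, {"slide": [-0.2, 1, 0.4], "spin": 0}, {"slide": [-0.2, 1, 0.4], "spin": 0}, {"slide": [-0.2, 1, 0.5], "spin": 0}, {"slide": [-0.2, 1, 0.5], "spin": 0}], gripper=90)

```text
time_s: 20.05
tcp_pos: [0.5432, -0.0219, 0.1224]
ee_rot: [[0.986, 0.146, 0.082], [0.146, -0.989, 0.011], [0.082, 0.002, -0.997]]
wrist_force: [-0.2, 0.2, 0.4]
gripper_width: 0.634
```

```bash
python3 - <<'E'
from h import *
to([.5375,-.0142,.0595],106)
E
```

```text
t 20.05 tcp [ 0.5432 -0.0219  0.1224] ytool -81.6 zt [ 0.0815  0.0105 -0.9966] units [-0.3866 -0.3412  2.494 ] spin -0.9499896648619597 w 55.13629371803782 F [-0.1959  0.1737  0.3618] j6 82.62511896147221
```

Emit:
servo_tool(deltas=[{"slide": [-0.38, -0.34, 0.6], "spin": 0}, {"slide": [0, 0, 0.8], "spin": 0}, {"slide": [0, 0, 0.6], "spin": -0.8}, {"slide": [0, 0, 0.3], "spin": -0.2}, {"slide": [0, 0, 0], "spin": 0}])

```text
time_s: 20.55
tcp_pos: [0.5378, -0.0228, 0.0612]
ee_rot: [[0.958, 0.275, 0.081], [0.275, -0.961, 0.009], [0.08, 0.014, -0.997]]
wrist_force: [-1.6, 1.8, -1.3]
gripper_width: 0.647
```

```bash
python3 - <<'E'
from h import *
to([.5375,-.0142,.0595],106)
E
```

```text
t 20.55 tcp [ 0.5378 -0.0228  0.0612] ytool -74.05 zt [ 0.0812  0.0086 -0.9967] units [ 0.0777 -0.334   0.0716] spin -0.005814674814189402 w 56.32017754911005 F [-1.5517  1.7549 -1.2939] j6 89.6939482694459
```

Emit:
servo_tool(deltas=[{"slide": [0.05, -0.33, 0], "spin": 0}, {"slide": [0, 0, 0], "spin": 0}])

```text
time_s: 20.75
tcp_pos: [0.5376, -0.0149, 0.0618]
ee_rot: [[0.959, 0.272, 0.082], [0.272, -0.962, 0.008], [0.082, 0.014, -0.997]]
wrist_force: [-1.0, 1.1, 0.7]
gripper_width: 0.646
```

Emit:
servo_tool(deltas=[{"slide": [0, 0, 0], "spin": 0}, {"slide": [0, 0, 0], "spin": 0}, {"slide": [0, 0, 0], "spin": 0}, {"slide": [0, 0, 0], "spin": 0.9}, {"slide": [0, 0, 0], "spin": 0.9}, {"slide": [0, 0, 0], "spin": 0.2}], gripper=255)

```text
time_s: 21.35
tcp_pos: [0.5372, -0.0128, 0.0639]
ee_rot: [[0.996, -0.007, 0.084], [-0.008, -1.0, 0.01], [0.084, -0.011, -0.996]]
wrist_force: [-0.7, -3.7, 1.0]
gripper_width: 0.431
```

```bash
python3 - <<'E'
from h import *
to([.5375,-.0142,.0595],106)
cap('side','side12')
a,b=[ld(n)['frame'][:,:,::-1][150:220,290:370] for n in ('side10','side12')]
cv2.imwrite('pics/cmp12.png',cv2.resize(np.hstack([a,b]),None,fx=5,fy=5,interpolation=3))
g=[cv2.cvtColor(x,cv2.COLOR_BGR2GRAY).astype(float) for x in (a,b)]
for u in (24,26,28,30): print(u,[np.round(x[40:58,u]).astype(int) for x in g])
E
```

```text
t 21.35 tcp [ 0.5372 -0.0128  0.0639] ytool -90.38 zt [ 0.084   0.0105 -0.9964] units [-0.0007  0.0591  0.1777] spin -2.047263285349672 w 37.53365822036085 F [-0.7214 -3.7349  0.9833] j6 72.14582954691166
24 [array([221, 220, 213, 189, 155, 126, 114, 108,  97,  81,  67,  61,  60,
        60,  61,  62,  61,  63]), array([219, 214, 197, 164, 130, 114, 112, 106,  94,  76,  64,  60,  62,
        61,  61,  60,  61,  62])]
26 [array([221, 221, 221, 219, 211, 183, 145, 122, 116, 110, 100,  82,  64,
        60,  61,  61,  63,  66]), array([220, 220, 218, 213, 189, 155, 127, 117, 116, 109,  90,  69,  59,
        60,  61,  62,  61,  62])]
28 [array([222, 221, 221, 221, 220, 211, 177, 148, 140, 138, 126,  95,  69,
        61,  62,  60,  62,  67]), array([221, 220, 220, 219, 217, 197, 160, 140, 137, 135, 118,  81,  64,
        61,  60,  61,  63,  66])]
30 [array([223, 223, 222, 220, 219, 205, 172, 149, 144, 138, 118,  83,  63,
        60,  60,  60,  64,  67]), array([221, 220, 220, 219, 213, 190, 156, 142, 140, 129, 102,  71,  60,
        59,  59,  62,  63,  67])]
```

View pics/cmp12.png

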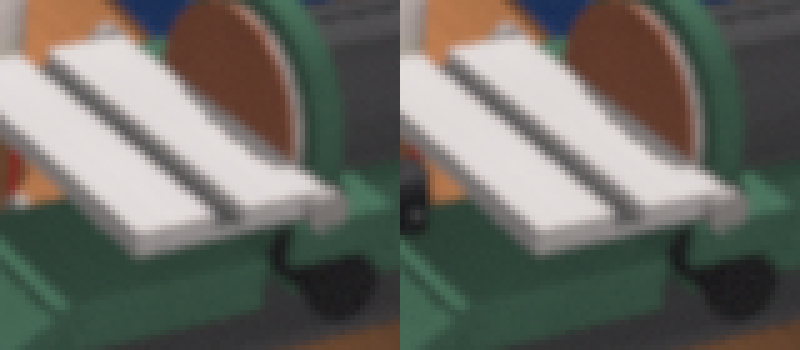

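Emit:
servo_tool(deltas=[{"slide": [0, 0, 0], "spin": 0}, {"slide": [0, 0, 0], "spin": 0}, {"slide": [0, 0, -0.8], "spin": 0}, {"slide": [0, 0, -1], "spin": 0}, {"slide": [0, 0, -1], "spin": 0}, {"slide": [0, 0, -1], "spin": 0}, {"slide": [0, 0, -0.8], "spin": 0}], gripper=90)

```text
time_s: 22.1
tcp_pos: [0.5254, -0.0145, 0.1797]
ee_rot: [[0.997, -0.008, 0.077], [-0.009, -1.0, 0.009], [0.076, -0.01, -0.997]]
wrist_force: [0.0, -0.5, -1.1]
gripper_width: 0.647
```

```bash
python3 - <<'E'
from h import *
to([.38,.308,.17],94.8)
E
```

```text
t 22.1 tcp [ 0.5254 -0.0145  0.1797] ytool -90.48 zt [ 0.0765  0.0095 -0.997 ] units [ -5.947  -12.8451   0.0642] spin -0.6598168894889369 w 56.28261007464743 F [ 0.0227 -0.5315 -1.1281] j6 72.40316276134567
```

Emit:
servo_tool(deltas=[{"slide": [-0.45, -1, 0], "spin": 0}, {"slide": [-0.45, -1, 0], "spin": 0}, {"slide": [-0.45, -1, 0], "spin": 0}, {"slide": [-0.45, -1, 0], "spin": 0}, {"slide": [-0.45, -1, 0], "spin": 0}, {"slide": [-0.45, -1, 0], "spin": 0}, {"slide": [-0.45, -1, 0], "spin": 0}, {"slide": [-0.45, -1, 0], "spin": 0}, {"slide": [-0.45, -1, 0], "spin": 0}, {"slide": [-0.45, -1, 0], "spin": 0}])

```text
time_s: 23.1
tcp_pos: [0.4158, 0.245, 0.1808]
ee_rot: [[0.996, -0.017, 0.091], [-0.019, -1.0, 0.017], [0.091, -0.019, -0.996]]
wrist_force: [0.3, 0.4, -0.0]
gripper_width: 0.648
```

Emit:
servo_tool(deltas=[{"slide": [-0.45, -1, 0], "spin": 0}, {"slide": [-0.45, -1, 0], "spin": -0.4}, {"slide": [-0.4, -0.7, 0], "spin": -0.3}, {"slide": [0, 0, 0], "spin": 0}])

```text
time_s: 23.5
tcp_pos: [0.3811, 0.3183, 0.1799]
ee_rot: [[0.992, 0.087, 0.092], [0.086, -0.996, 0.02], [0.093, -0.012, -0.996]]
wrist_force: [0.2, 0.3, -0.2]
gripper_width: 0.645
```

```bash
python3 - <<'E'
from h import *
to([.38,.308,.17],94.8)
c=cap('wrist','w13');f=c['frame'][:,:,::-1];cv2.imwrite('pics/w13b.png',cv2.resize(f,None,fx=1.5,fy=1.5,interpolation=3))
print(c['eye'])
E
```

```text
t 23.5 tcp [0.3811 0.3183 0.1799] ytool -85.0 zt [ 0.092   0.0203 -0.9956] units [-0.1158  0.4101  0.3832] spin 0.025092014267372065 w 56.111640494826595 F [ 0.1966  0.3323 -0.1944] j6 30.57766784316655
[0.4323 0.3202 0.3482]
```

View pics/w13b.png

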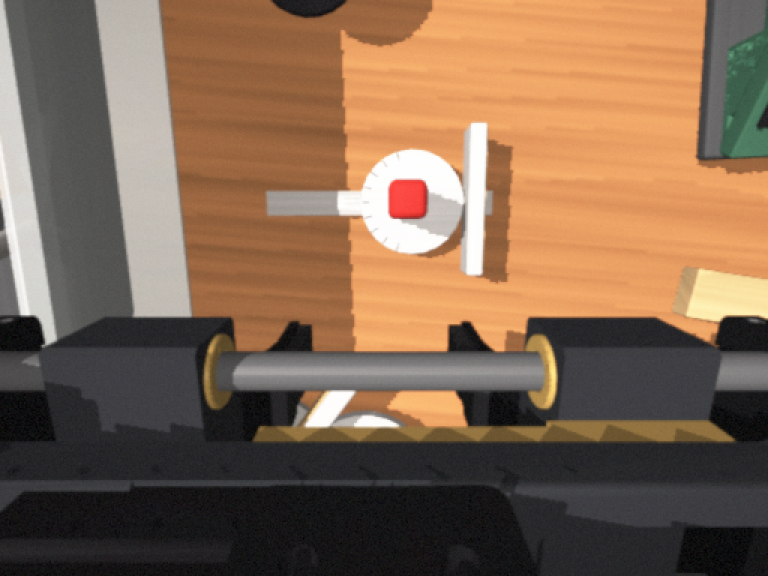

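```bash
python3 - <<'E'
from h import *
W=ld('w13');f=W['frame'].astype(int)
m=((f[:,:,0]>120)&(f[:,:,1]<70)&(f[:,:,2]<70)).astype(np.uint8); m[200:]=0
n,l,st,ce=cv2.connectedComponentsWithStats(m); k=1+np.argmax(st[1:,4]);print(ce[k],st[k]); 
print('grip top',onz(W,*ce[k],.072))
q=lambda u,v:((u+.5)/1.5-.5,(v+.5)/1.5-.5)
a=onz(W,*q(267,203.5),.0095);b=onz(W,*q(492,202),.0095);print('bar',a,b,np.linalg.norm(a-b),np.degrees(np.arctan2(*(b-a)[1::-1])),(a+b)/2)
for v in [(467,124,463,272),(487,124,483,275)]:
    a=onz(W,*q(v[0],v[1]),.038);b=onz(W,*q(v[2],v[3]),.038);print('fence',a,b,np.linalg.norm(a-b),np.degrees(np.arctan2(*(b-a)[1::-1])))
cv2.imwrite('pics/w13c.png',cv2.resize(W['frame'][70:195,165:345,::-1],None,fx=4.4,fy=4.4,interpolation=2))
E
```

```text
[273.8754 134.9672] [260 121  25  25 305]
grip top [0.4457 0.304  0.072 ]
bar [0.438  0.4154 0.0095] [0.4549 0.2362 0.0095] 0.18003732326698005 -84.61407056419475 [0.4465 0.3258 0.0095]
fence [0.5054 0.2679 0.038 ] [0.4    0.2582 0.038 ] 0.1058805178815841 -174.7202317751869
fence [0.5066 0.2538 0.038 ] [0.3991 0.243  0.038 ] 0.1080974463599421 -174.26232712850552
```

View pics/w13c.png

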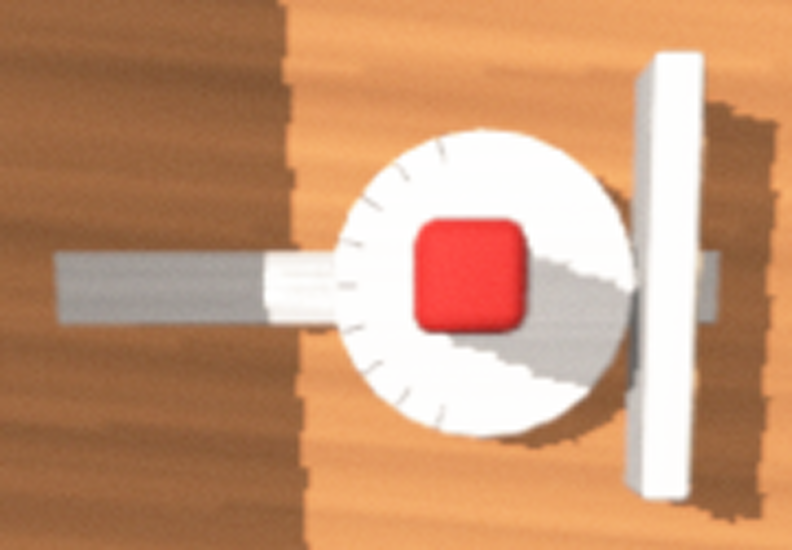

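```bash
python3 - <<'E'
from h import *
to([.4501,.3064,.10],95.4)
E
```

```text
t 23.55 tcp [0.3814 0.3174 0.1799] ytool -85.08 zt [ 0.0918  0.0199 -0.9956] units [2.3925 0.7137 3.4263] spin -0.06022856143639643 w 56.68277368424899 F [ 0.1226 -0.1416 -0.4863] j6 30.580608960994578
```

Emit:
servo_tool(deltas=[{"slide": [0.8, 0.24, 0.8], "spin": -0.06}, {"slide": [0.8, 0.24, 0.9], "spin": 0}, {"slide": [0.8, 0.24, 0.9], "spin": 0}, {"slide": [0, 0, 0.8], "spin": 0}, {"slide": [0, 0, 0], "spin": 0}])

```text
time_s: 24.05
tcp_pos: [0.4545, 0.3041, 0.1002]
ee_rot: [[0.992, 0.089, 0.094], [0.087, -0.996, 0.024], [0.096, -0.015, -0.995]]
wrist_force: [0.6, -0.4, -0.1]
gripper_width: 0.643
```

```bash
python3 - <<'E'
from h import *
to([.4501,.3064,.0415],95.4)
E
```

```text
t 24.05 tcp [0.4545 0.3041 0.1002] ytool -84.89 zt [ 0.0938  0.0237 -0.9953] units [-0.3918 -0.0707  2.3239] spin -0.036192654842636784 w 55.95557878002519 F [ 0.5903 -0.3794 -0.1182] j6 38.418748154949284
```

Emit:
servo_tool(deltas=[{"slide": [-0.39, -0.07, 0.7], "spin": -0.04}, {"slide": [0, 0, 0.8], "spin": 0}, {"slide": [0, 0, 0.7], "spin": 0}, {"slide": [0, 0, 0], "spin": 0}])

```text
time_s: 24.45
tcp_pos: [0.4522, 0.3056, 0.0473]
ee_rot: [[0.991, 0.091, 0.098], [0.089, -0.996, 0.027], [0.1, -0.018, -0.995]]
wrist_force: [0.2, -0.7, -0.3]
gripper_width: 0.649
```

```bash
python3 - <<'E'
from h import *
to([.4501,.3064,.0415],95.4)
c=cap('wrist','w14');cv2.imwrite('pics/w14b.png',cv2.resize(c['frame'][100:330,130:400,::-1],None,fx=2.5,fy=2.5,interpolation=3))
E
```

```text
t 24.45 tcp [0.4522 0.3056 0.0473] ytool -84.78 zt [ 0.0982  0.0272 -0.9948] units [-0.104  -0.0339  0.2242] spin -0.02292951070590732 w 56.44716766889227 F [ 0.1603 -0.7207 -0.2969] j6 36.59491583556258
```

View pics/w14b.png

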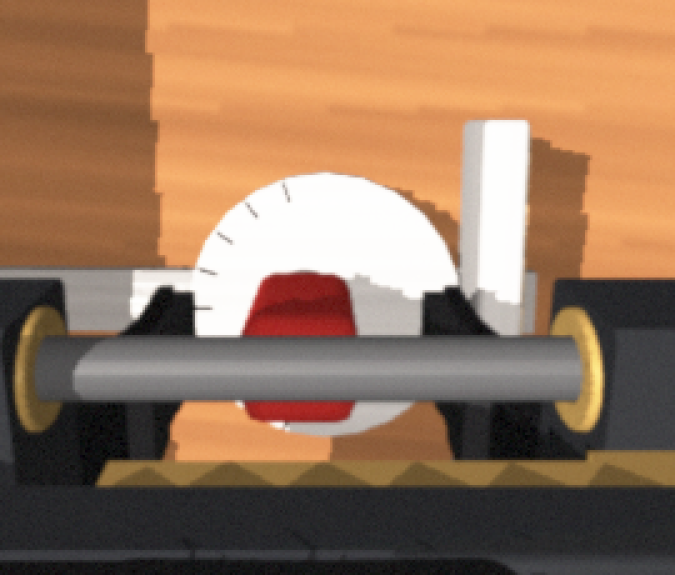

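Emit:
servo_tool(deltas=[{"slide": [-0.1, -0.04, 0.2], "spin": 0}, {"slide": [0, 0, 0], "spin": 0}])

```text
time_s: 24.7
tcp_pos: [0.4518, 0.3085, 0.046]
ee_rot: [[0.99, 0.091, 0.103], [0.088, -0.996, 0.033], [0.106, -0.023, -0.994]]
wrist_force: [-0.1, -0.0, -0.2]
gripper_width: 0.648
```

Emit:
servo_tool(deltas=[{"slide": [0, 0, 0], "spin": 0}, {"slide": [0, 0, 0], "spin": 0}, {"slide": [0, 0, 0], "spin": 0}, {"slide": [0, 0, 0], "spin": 0}, {"slide": [0, 0, 0], "spin": 0}], gripper=255)

```text
time_s: 25.2
tcp_pos: [0.4523, 0.3088, 0.0486]
ee_rot: [[0.99, 0.092, 0.105], [0.089, -0.995, 0.034], [0.108, -0.025, -0.994]]
wrist_force: [0.1, -1.4, 0.7]
gripper_width: 0.298
```

Emit:
servo_tool(deltas=[{"slide": [0, 0, -0.5], "spin": 0}, {"slide": [0, 0, -1], "spin": 0}, {"slide": [0, 0, -1], "spin": 0}, {"slide": [0, 0, -1], "spin": 0}, {"slide": [0, 0, -1], "spin": 0}, {"slide": [0, 0, -1], "spin": 0}, {"slide": [0, 0, -1], "spin": 0}, {"slide": [0, 0, -0.5], "spin": 0}])

```text
time_s: 26.0
tcp_pos: [0.4251, 0.2947, 0.2133]
ee_rot: [[0.994, 0.083, 0.076], [0.083, -0.997, 0.01], [0.077, -0.004, -0.997]]
wrist_force: [0.7, 0.6, -5.6]
gripper_width: 0.299
```

```bash
python3 - <<'E'
from h import *
to(O+Rz@np.array([-.02,-.02,.14+.05+.02]),97.8)
c=cap('wrist','w15');cv2.imwrite('pics/w15b.png',cv2.resize(c['frame'][:,:,::-1],None,fx=1.5,fy=1.5,interpolation=3))
c=cap('side','side15');cv2.imwrite('pics/s15.png',cv2.resize(c['frame'][90:230,130:350,::-1],None,fx=3.5,fy=3.5,interpolation=3))
E
```

```text
t 26.0 tcp [0.4251 0.2947 0.2133] ytool -85.21 zt [ 0.0762  0.0104 -0.997 ] units [ 9.1306 13.1942  0.7831] spin -0.3766848197938657 w 26.014626413965317 F [ 0.7129  0.6071 -5.552 ] j6 38.105030665114036
```

View pics/w15b.png

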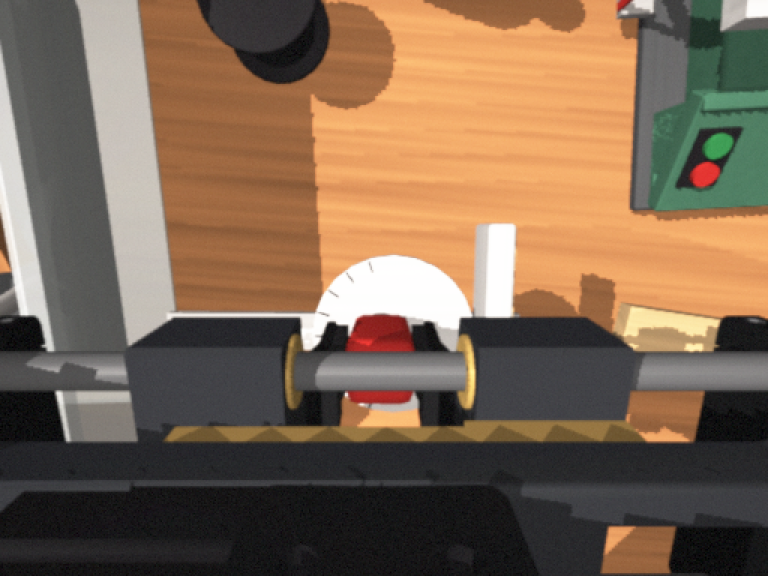

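View pics/s15.png

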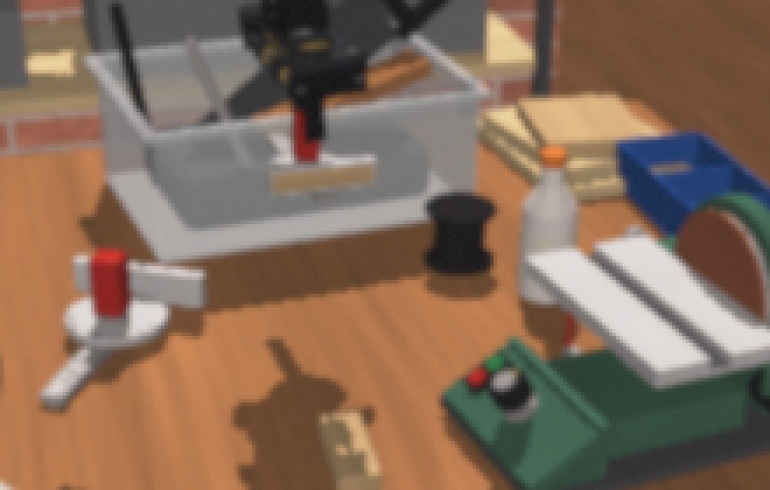

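Emit:
servo_tool(deltas=[{"slide": [0.65, 0.94, -0.2], "spin": -0.1}, {"slide": [0.65, 0.94, -0.2], "spin": -0.1}, {"slide": [0.65, 0.94, 0], "spin": -0.1}, {"slide": [0.65, 0.94, 0], "spin": 0}, {"slide": [0.65, 0.94, 0], "spin": 0}, {"slide": [0.65, 0.94, 0], "spin": 0}, {"slide": [0.65, 0.94, 0], "spin": 0}, {"slide": [0.65, 0.94, 0], "spin": 0}, {"slide": [0.65, 0.94, 0], "spin": 0}, {"slide": [0.65, 0.94, 0], "spin": 0}])

```text
time_s: 27.1
tcp_pos: [0.6056, 0.0707, 0.2066]
ee_rot: [[0.991, 0.128, 0.033], [0.128, -0.992, -0.002], [0.032, 0.006, -0.999]]
wrist_force: [-0.1, 0.8, -6.0]
gripper_width: 0.294
```

```bash
python3 - <<'E'
from h import *
to(O+Rz@np.array([-.02,-.02,.14+.05+.025]),97.8)
E
```

```text
t 27.1 tcp [0.6056 0.0707 0.2066] ytool -82.66 zt [ 0.0329 -0.0019 -0.9995] units [ 2.5592  3.7814 -0.2296] spin -0.05789934867888036 w 25.55331811597951 F [-0.0521  0.8344 -6.0189] j6 74.65929485949343
```

Emit:
servo_tool(deltas=[{"slide": [0.64, 0.94, -0.2], "spin": -0.06}, {"slide": [0.64, 0.94, -0.2], "spin": 0}, {"slide": [0.64, 0.94, 0], "spin": 0}, {"slide": [0.64, 0.9, 0], "spin": 0}, {"slide": [0, 0, 0], "spin": 0}])

```text
time_s: 27.6
tcp_pos: [0.6795, -0.0196, 0.2005]
ee_rot: [[0.992, 0.13, 0.007], [0.13, -0.992, -0.003], [0.006, 0.004, -1.0]]
wrist_force: [-0.3, 0.8, -5.0]
gripper_width: 0.302
```

```bash
python3 - <<'E'
from h import *
to(O+Rz@np.array([-.02,-.02,.14+.05+.02]),97.8)
c=cap('wrist','w16');cv2.imwrite('pics/w16b.png',cv2.resize(c['frame'][:,:,::-1],None,fx=1.5,fy=1.5,interpolation=3))
c=cap('side','side16');cv2.imwrite('pics/s16.png',cv2.resize(c['frame'][100:240,245:400,::-1],None,fx=4,fy=4,interpolation=3))
c=cap('top','top16');cv2.imwrite('pics/t16.png',cv2.resize(c['frame'][60:200,180:330,::-1],None,fx=4,fy=4,interpolation=3))
E
```

```text
t 27.6 tcp [ 0.6795 -0.0196  0.2005] ytool -82.55 zt [ 0.0066 -0.0031 -1.    ] units [ 0.081  -0.181  -0.3793] spin -0.044026248746369845 w 26.232979153611264 F [-0.2707  0.8233 -5.0455] j6 85.28936677449651
```

View pics/w16b.png

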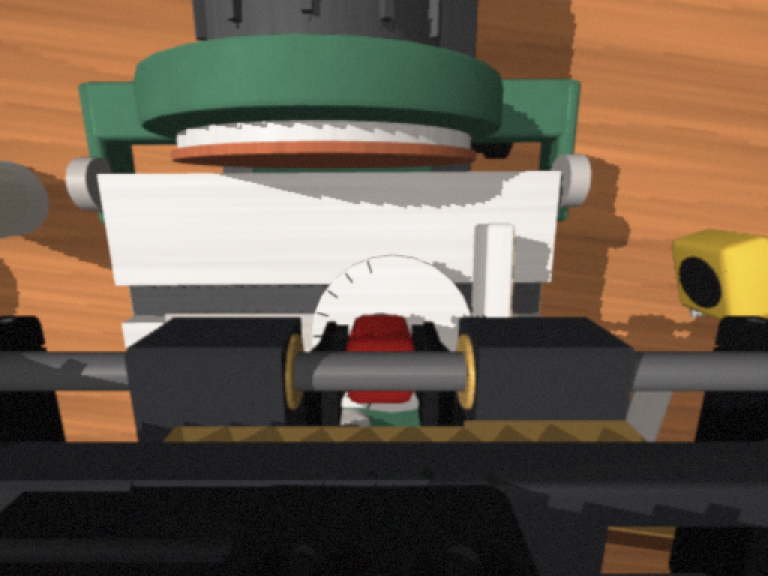

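View pics/s16.png

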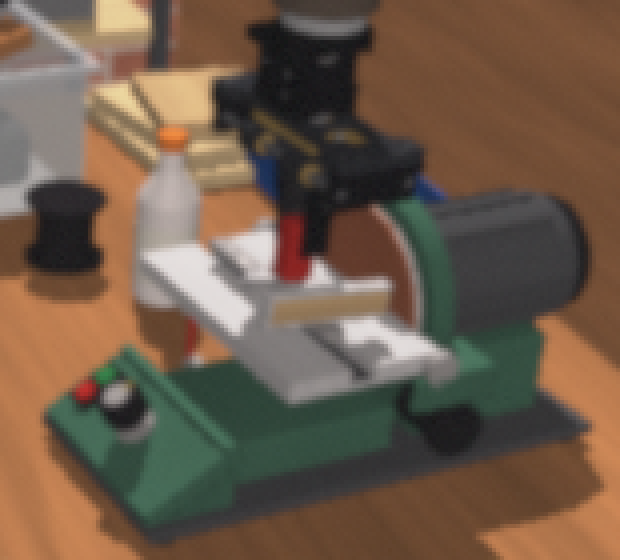

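View pics/t16.png

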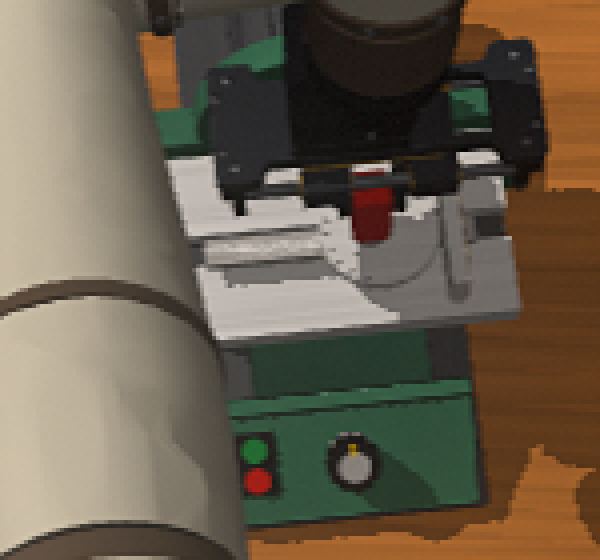

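```bash
python3 - <<'E'
from h import *
c=ld('w16')['frame'][:,:,::-1];cv2.imwrite('pics/w16c.png',cv2.resize(c[170:240,70:230],None,fx=5,fy=5,interpolation=2))
c=ld('top16')['frame'][:,:,::-1];cv2.imwrite('pics/t16c.png',cv2.resize(c[95:145,225:315],None,fx=8,fy=8,interpolation=2))
E
```

```text
(no output)
```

View pics/w16c.png

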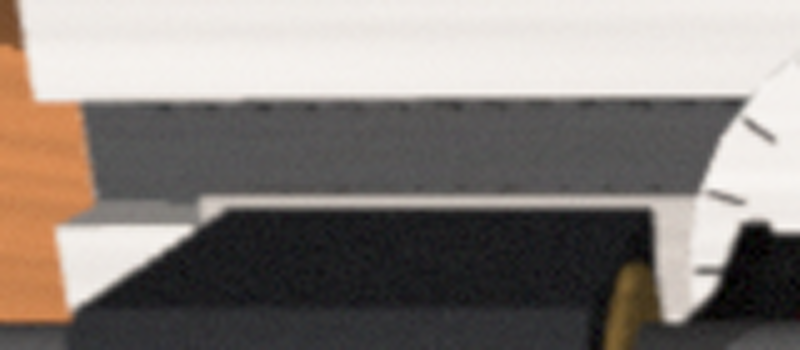

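View pics/t16c.png

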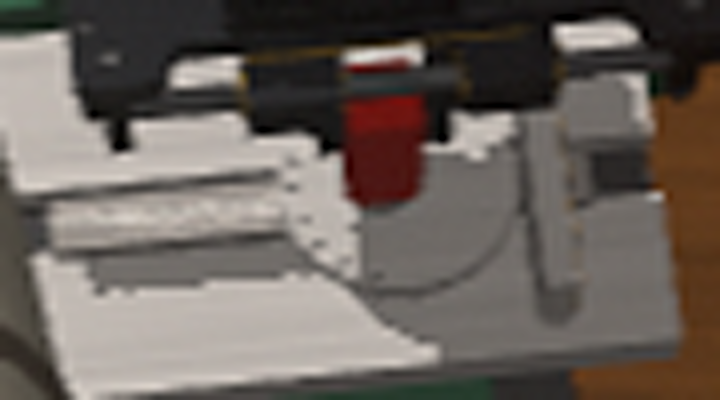

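```bash
python3 - <<'E'
from h import *
W=ld('w16');T=ld('top16')
w=lambda u,v:((u+.5)/5-.5+70,(v+.5)/5-.5+170)
t=lambda u,v:((u+.5)/8-.5+225,(v+.5)/8-.5+95)
sf=lambda X:Rz.T@(X-O)*1000
print('slot rear',sf(onz(W,*w(85,102),.14)),sf(onz(W,*w(700,98),.14)),'slot front',sf(onz(W,*w(58,226),.14)),sf(onz(W,*w(180,224),.14)))
for z in (.160,.1625): print('bar rear',sf(onz(W,*w(205,197),z)),sf(onz(W,*w(640,195),z)))
print('TOP slot rear/front right end',sf(onz(T,*t(640,148),.14)),sf(onz(T,*t(650,192),.14)))
for z in (.160,.1625): print('TOP bar rear',sf(onz(T,*t(50,205),z)),sf(onz(T,*t(280,175),z)),'front',sf(onz(T,*t(50,250),z)),sf(onz(T,*t(280,235),z)))
to(O+Rz@np.array([-.02,-.02,.14+.05+.02]),97.8); print(sf(sense()['tcp_pos']))
E
```

```text
slot rear [-10.2862 112.3608 140.    ] [-10.2841  10.4338 140.    ] slot front [-31.8799 120.1631 140.    ] [-31.6706  99.4856 140.    ]
bar rear [-20.6061  83.9579 160.    ] [-20.754   17.1678 160.    ]
bar rear [-19.8182  82.6227 162.5   ] [-19.9642  16.6524 162.5   ]
TOP slot rear/front right end [ -15.1984 -114.149   140.    ] [ -31.6547 -115.3487  140.    ]
TOP bar rear [-23.748   87.5003 160.    ] [-21.2408  10.1819 160.    ] front [-39.8009  88.9431 160.    ] [-42.6757  12.4891 160.    ]
TOP bar rear [-24.91    87.4246 162.5   ] [-22.4094  10.3126 162.5   ] front [-40.92    88.8635 162.5   ] [-43.7871  12.6136 162.5   ]
t 27.75 tcp [ 0.6772 -0.0169  0.2014] ytool -82.38 zt [ 0.0049 -0.0023 -1.    ] units [ 0.1578 -0.0622 -0.3454] spin -0.022650712118483796 w 26.063324836330853 F [ 0.6586  1.0782 -5.7261] j6 85.24651534135644
[-23.9106 -21.5684 201.3526]
```

Emit:
servo_tool(deltas=[{"slide": [0.38, -0.2, 0], "spin": 0}, {"slide": [0, 0, 0.1], "spin": 0}, {"slide": [0, 0, 0], "spin": 0}])

```text
time_s: 28.05
tcp_pos: [0.6854, -0.0077, 0.1976]
ee_rot: [[0.991, 0.135, 0.003], [0.135, -0.991, -0.002], [0.003, 0.002, -1.0]]
wrist_force: [-0.4, -0.4, -5.6]
gripper_width: 0.296
```

```bash
python3 - <<'E'
from h import *
sf=lambda X:Rz.T@(X-O)*1000
to(O+Rz@np.array([-.02,-.02,.14+.05+.02]),97.8); print(sf(sense()['tcp_pos']))
c=cap('wrist','w17')['frame'][:,:,::-1];cv2.imwrite('pics/w17c.png',cv2.resize(c[170:240,70:230],None,fx=5,fy=5,interpolation=2))
E
```

```text
t 28.05 tcp [ 0.6854 -0.0077  0.1976] ytool -82.22 zt [ 0.0031 -0.0016 -1.    ] units [-0.2139  0.2593 -0.4958] spin -0.0030501384991055147 w 25.764035973018615 F [-0.3933 -0.3527 -5.5809] j6 84.82960395589208
[-14.6142 -13.5443 197.608 ]
```

View pics/w17c.png

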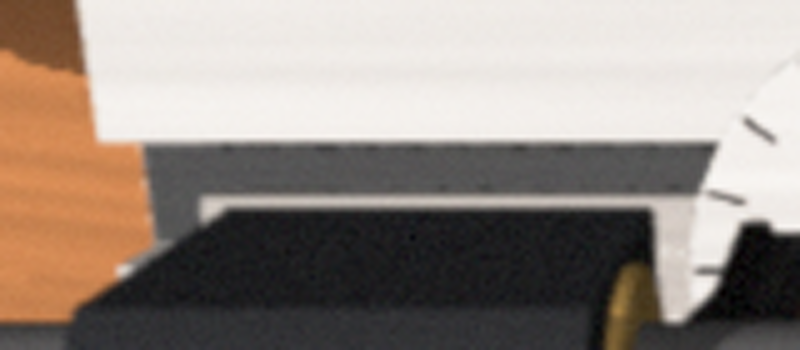

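```bash
python3 - <<'E'
from h import *
W=ld('w17')
w=lambda u,v:((u+.5)/5-.5+70,(v+.5)/5-.5+170)
sf=lambda X:Rz.T@(X-O)*1000
print('slot rear',sf(onz(W,*w(150,143),.14)),sf(onz(W,*w(700,142),.14)))
for z in (.155,.1575,.16): print('bar rear',z,sf(onz(W,*w(205,197),z)),sf(onz(W,*w(640,195),z)))
E
```

```text
slot rear [-10.2234 112.1788 140.    ] [-10.1039  21.4289 140.    ]
bar rear 0.155 [-14.7407  96.2518 155.    ] [-14.4614  28.6836 155.    ]
bar rear 0.1575 [-13.9351  94.9136 157.5   ] [-13.6592  28.1673 157.5   ]
bar rear 0.16 [-13.1295  93.5754 160.    ] [-12.857  27.651 160.   ]
```

Emit:
servo_tool(deltas=[{"slide": [0.09, 0, 0.1], "spin": 0}, {"slide": [0, 0, 0.12], "spin": 0}, {"slide": [0, 0, 0], "spin": 0}])

```text
time_s: 28.4
tcp_pos: [0.6878, -0.0064, 0.1926]
ee_rot: [[0.991, 0.137, 0.005], [0.137, -0.991, -0.001], [0.005, 0.002, -1.0]]
wrist_force: [-0.3, 0.1, -5.0]
gripper_width: 0.294
```

```bash
python3 - <<'E'
from h import *
sf=lambda X:Rz.T@(X-O)*1000
to(O+Rz@np.array([-.02,-.02,.14+.05+.02]),97.8); print(sf(sense()['tcp_pos']))
c=cap('wrist','w18')['frame'][:,:,::-1];cv2.imwrite('pics/w18c.png',cv2.resize(c[170:240,70:230],None,fx=5,fy=5,interpolation=2))
E
```

```text
t 28.4 tcp [ 0.6878 -0.0064  0.1926] ytool -82.14 zt [ 0.0049 -0.0012 -1.    ] units [-0.3169  0.2989 -0.6951] spin 0.007216231446548704 w 25.607312982596 F [-0.3307  0.1463 -4.9946] j6 84.84476485075973
[-12.002  -12.5523 192.6476]
```

View pics/w18c.png

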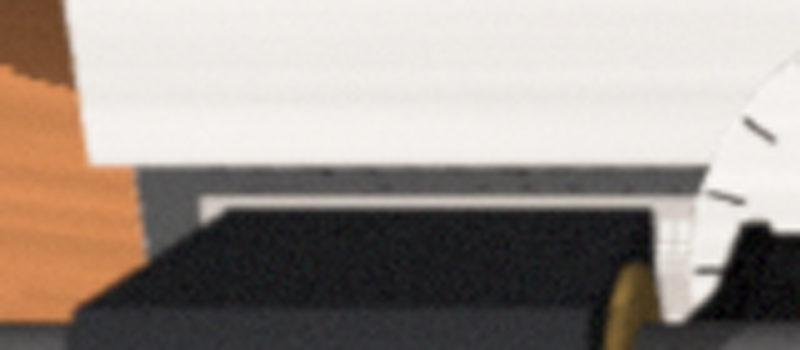

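```bash
python3 - <<'E'
from h import *
W=ld('w18')
w=lambda u,v:((u+.5)/5-.5+70,(v+.5)/5-.5+170)
sf=lambda X:Rz.T@(X-O)*1000
print('slot rear',sf(onz(W,*w(150,164),.14)),sf(onz(W,*w(690,164),.14)))
for z in (.1515,.1537,.1555): print('bar rear',z,sf(onz(W,*w(205,197),z)),sf(onz(W,*w(640,195.5),z)))
E
```

```text
slot rear [ -9.8324 110.8373 140.    ] [ -9.7573  23.4026 140.    ]
bar rear 0.1515 [-11.7359  96.4774 151.5   ] [-11.4402  29.3853 151.5   ]
bar rear 0.1537 [-11.0297  95.3009 153.7   ] [-10.7372  28.9318 153.7   ]
bar rear 0.1555 [-10.4519  94.3384 155.5   ] [-10.1621  28.5607 155.5   ]
```

Emit:
servo_tool(deltas=[{"slide": [0, 0, 0.12], "spin": 0}, {"slide": [0, 0, 0.12], "spin": 0}, {"slide": [0, 0, 0.12], "spin": 0}])

```text
time_s: 28.75
tcp_pos: [0.6884, -0.0067, 0.1842]
ee_rot: [[0.991, 0.137, 0.007], [0.137, -0.991, -0.001], [0.007, 0.002, -1.0]]
wrist_force: [-0.0, -0.3, -5.7]
gripper_width: 0.292
```

```bash
python3 - <<'E'
from h import *
sf=lambda X:Rz.T@(X-O)*1000
to(O+Rz@np.array([-.02,-.02,.14+.05+.02]),97.8); print(sf(sense()['tcp_pos']))
c=cap('wrist','w19')['frame'][:,:,::-1];cv2.imwrite('pics/w19c.png',cv2.resize(c[170:240,70:230],None,fx=5,fy=5,interpolation=2))
E
```

```text
t 28.75 tcp [ 0.6884 -0.0067  0.1842] ytool -82.15 zt [ 0.0071 -0.0011 -1.    ] units [-0.333   0.2848 -1.034 ] spin 0.005712014531965792 w 25.405047593963747 F [-0.025  -0.2504 -5.7034] j6 84.84451577973807
[-11.5028 -12.9267 184.1929]
```

View pics/w19c.png

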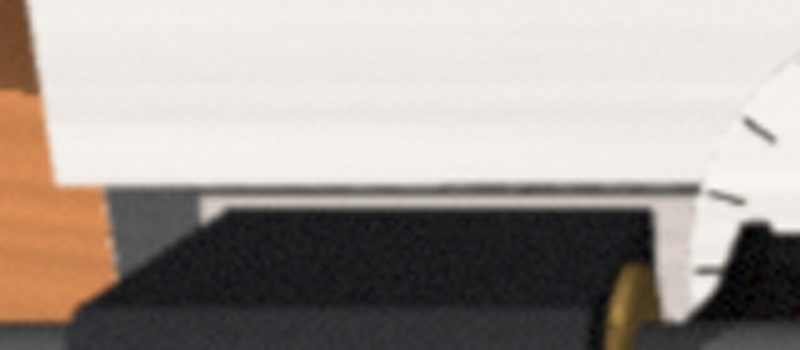

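Entering the slot without contact. Continue down.

Emit:
servo_tool(deltas=[{"slide": [0, 0, 0.1], "spin": 0}, {"slide": [0, 0, 0.1], "spin": 0}])

```text
time_s: 29.0
tcp_pos: [0.6882, -0.0065, 0.1827]
ee_rot: [[0.99, 0.138, 0.008], [0.138, -0.99, -0.002], [0.008, 0.003, -1.0]]
wrist_force: [-5.5, 2.9, 3.5]
gripper_width: 0.298
```

Emit:
servo_tool(deltas=[{"slide": [0, 0, 0.1], "spin": 0}, {"slide": [0, 0, 0.1], "spin": 0}])

```text
time_s: 29.2
tcp_pos: [0.688, -0.0065, 0.1825]
ee_rot: [[0.99, 0.138, 0.011], [0.138, -0.99, -0.003], [0.01, 0.005, -1.0]]
wrist_force: [-4.9, 2.3, 4.5]
gripper_width: 0.297
```

```bash
python3 - <<'E'
from h import *
c=cap('wrist','w20')['frame'][:,:,::-1];cv2.imwrite('pics/w20c.png',cv2.resize(c[150:240,70:340],None,fx=2.9,fy=2.9,interpolation=2))
c=cap('side','side20')['frame'][:,:,::-1];cv2.imwrite('pics/s20.png',cv2.resize(c[120:220,270:390],None,fx=5,fy=5,interpolation=2))
to(O,97.8)
E
```

```text
t 29.3 tcp [ 0.688  -0.0064  0.1825] ytool -82.04 zt [ 0.011  -0.0033 -0.9999] units [ 0.398 -0.54   7.303] spin 0.019516964057686437 w 26.058947583714442 F [-4.6038  1.599   5.4868] j6 84.7731401706707
```

View pics/w20c.png

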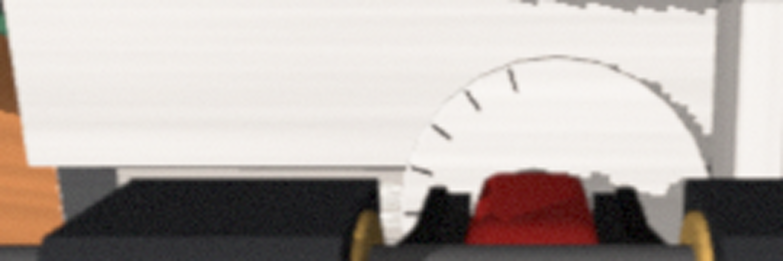

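View pics/s20.png

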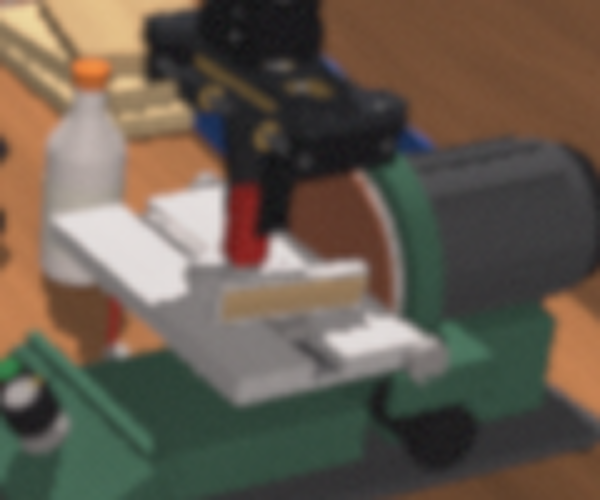

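Emit:
servo_tool(deltas=[{"slide": [-0.1, 0, 0.08], "spin": 0}, {"slide": [-0.1, 0, 0.1], "spin": 0}, {"slide": [-0.06, 0, 0.1], "spin": 0}])

```text
time_s: 29.6
tcp_pos: [0.6852, -0.0071, 0.1803]
ee_rot: [[0.99, 0.14, 0.024], [0.14, -0.99, -0.003], [0.024, 0.007, -1.0]]
wrist_force: [-4.5, 1.1, 6.5]
gripper_width: 0.296
```

```bash
python3 - <<'E'
from h import *
c=cap('side','side21')['frame'][:,:,::-1];cv2.imwrite('pics/s21.png',cv2.resize(c[120:220,270:390],None,fx=5,fy=5,interpolation=2))
to(O,97.8)
E
```

```text
t 29.65 tcp [ 0.6852 -0.0072  0.1803] ytool -81.93 zt [ 0.0245 -0.0031 -0.9997] units [ 0.419  -0.5635  7.2217] spin 0.03374632037802172 w 25.739414120953725 F [-2.4731  0.7     4.3017] j6 84.73471774882424
```

View pics/s21.png

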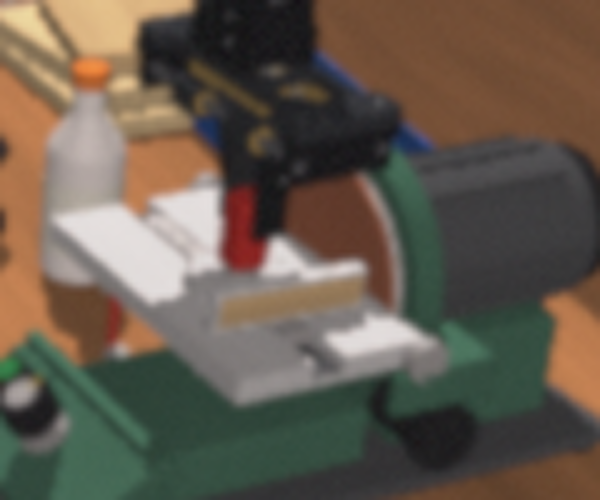

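Emit:
servo_tool(deltas=[{"slide": [-0.08, 0, 0.1], "spin": 0}, {"slide": [-0.08, 0, 0.1], "spin": 0}, {"slide": [0, 0, 0], "spin": 0}])

```text
time_s: 29.95
tcp_pos: [0.6842, -0.0075, 0.1797]
ee_rot: [[0.989, 0.141, 0.036], [0.141, -0.99, -0.002], [0.035, 0.007, -0.999]]
wrist_force: [0.2, 0.8, -2.1]
gripper_width: 0.299
```

Emit:
servo_tool(deltas=[{"slide": [0, 0, 0], "spin": 0}, {"slide": [0, 0, 0], "spin": 0}, {"slide": [0, 0, 0], "spin": 0}], gripper=110)

```text
time_s: 30.25
tcp_pos: [0.6834, -0.0083, 0.1782]
ee_rot: [[0.99, 0.14, 0.032], [0.14, -0.99, -0.003], [0.032, 0.008, -0.999]]
wrist_force: [-0.0, -0.5, 1.4]
gripper_width: 0.488
```

Emit:
servo_tool(deltas=[{"slide": [0, 0, -0.6], "spin": 0}, {"slide": [0, 0, -1], "spin": 0}, {"slide": [0, 0, -1], "spin": 0}, {"slide": [0, 0, -1], "spin": 0}, {"slide": [-1, 0, -0.6], "spin": 0}, {"slide": [-1, 0, 0], "spin": 0}, {"slide": [-1, 0, 0], "spin": 0}, {"slide": [-1, 0, 0], "spin": 0}])

```text
time_s: 31.05
tcp_pos: [0.5797, -0.023, 0.2791]
ee_rot: [[0.99, 0.139, 0.023], [0.139, -0.99, -0.006], [0.022, 0.009, -1.0]]
wrist_force: [-0.5, -0.3, -0.0]
gripper_width: 0.57
```

```bash
python3 - <<'E'
from h import *
c=cap('side','side22')['frame'][:,:,::-1];cv2.imwrite('pics/s22.png',cv2.resize(c[120:220,270:390],None,fx=5,fy=5,interpolation=2))
c=cap('wrist','w22')['frame'][:,:,::-1];cv2.imwrite('pics/w22b.png',cv2.resize(c,None,fx=1.5,fy=1.5,interpolation=3))
to(O,97.8)
E
```

```text
t 31.15 tcp [ 0.578  -0.0233  0.2798] ytool -82.01 zt [ 0.0225 -0.0058 -0.9997] units [ 4.6847 -0.6616 11.2876] spin 0.023203543018183836 w 49.343671868717735 F [-0.0789 -0.6532  0.2044] j6 83.71653145038759
```

View pics/s22.png

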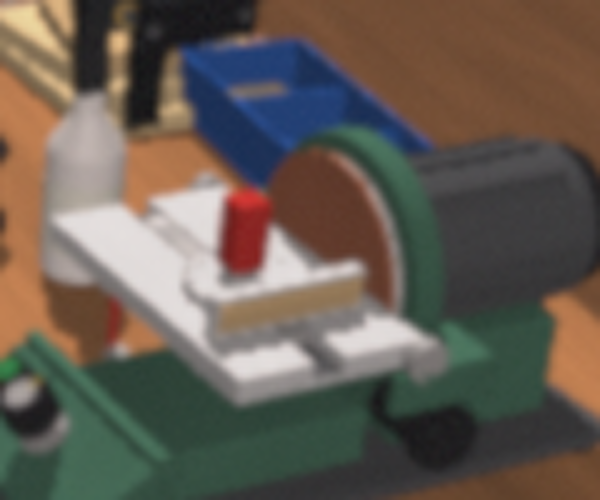

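View pics/w22b.png

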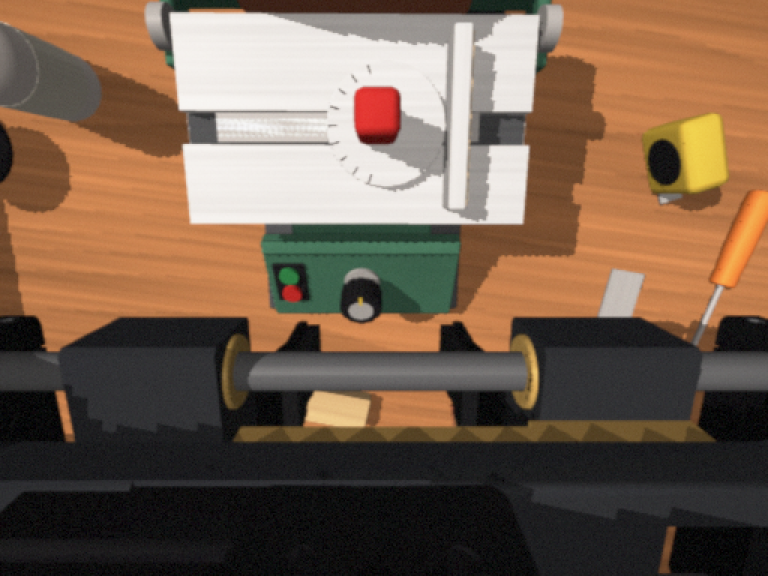

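```bash
python3 - <<'E'
from h import *
W=ld('w22');S=ld('side22')
sf=lambda X:Rz.T@(X-O)*1000
q=lambda u,v:((u+.5)/1.5-.5,(v+.5)/1.5-.5)
s=lambda u,v:((u+.5)/5-.5+270,(v+.5)/5-.5+120)
X,e=tri(W,q(379,103),S,s(248,199)); print('griptop',sf(X),e*1000, X)
print('fence top ends', [sf(tri(W,q(*a),S,s(*b))[0]) for a,b in [((463,24),(362,265)),((456,207),(218,303))]])
print('bar ends',sf(onz(W,*q(218,128),.14)),sf(onz(W,*q(477,128),.14)))
print('slot ends',sf(onz(W,*q(188,128),.13)),sf(onz(W,*q(524,128),.13)))
cv2.imwrite('pics/w22c.png',cv2.resize(W['frame'][0:160,100:380,::-1],None,fx=2.8,fy=2.8,interpolation=3))
to(X+np.array([0,0,.03]))
E
```

```text
griptop [-16.9564 -14.3604 197.6088] 2.930442649597311 [ 0.6831 -0.0088  0.1976]
fence top ends [array([ 35.6892, -66.0389, 164.8343]), array([-71.8448, -68.0438, 160.9663])]
bar ends [-21.3682  94.9739 140.    ] [-20.5359 -83.1648 140.    ]
slot ends [-20.1311 119.7331 130.    ] [ -19.0155 -119.0679  130.    ]
t 31.15 tcp [ 0.578  -0.0233  0.2798] ytool -82.01 zt [ 0.0225 -0.0058 -0.9997] units [ 4.1999 -0.0086  2.1762] spin None w 49.343671868717735 F [-0.0789 -0.6532  0.2044] j6 83.71653145038759
```

View pics/w22c.png

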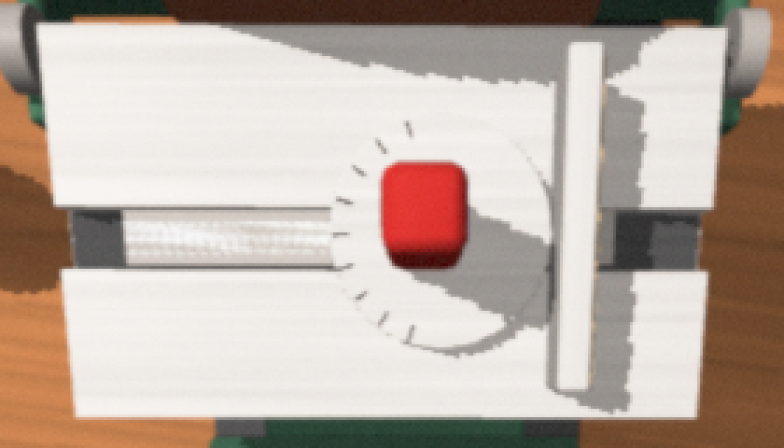

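```bash
python3 - <<'E'
from h import *
to(O+Rz@np.array([-.02,-.014,.222]),97.8)
E
```

```text
t 31.15 tcp [ 0.578  -0.0233  0.2798] ytool -82.01 zt [ 0.0225 -0.0058 -0.9997] units [ 4.0734 -0.0254  2.3978] spin 0.023203543018183836 w 49.343671868717735 F [-0.0789 -0.6532  0.2044] j6 83.71653145038759
```

Emit:
servo_tool(deltas=[{"slide": [0.9, 0, 0], "spin": 0}, {"slide": [0.9, 0, 0.3], "spin": 0}, {"slide": [0.9, 0, 0.5], "spin": 0}, {"slide": [0.8, 0, 0.8], "spin": 0}, {"slide": [0.4, 0, 0.7], "spin": 0}, {"slide": [0, 0, 0], "spin": 0}], gripper=255)

```text
time_s: 31.75
tcp_pos: [0.6811, -0.01, 0.2229]
ee_rot: [[0.99, 0.139, 0.025], [0.139, -0.99, -0.006], [0.024, 0.01, -1.0]]
wrist_force: [-0.7, -0.0, -0.1]
gripper_width: 0.106
```

```bash
python3 - <<'E'
from h import *
to(O+Rz@np.array([-.02,-.014,.203]),97.8)
E
```

```text
t 31.75 tcp [ 0.6811 -0.01    0.2229] ytool -82.02 zt [ 0.0252 -0.0061 -0.9997] units [-0.0548 -0.0587  0.7935] spin 0.022254743233474983 w 9.219806365749712 F [-0.6945 -0.0444 -0.1094] j6 84.71535075659892
```

Emit:
servo_tool(deltas=[{"slide": [0, 0, 0.2], "spin": 0}, {"slide": [0, 0, 0.2], "spin": 0}, {"slide": [0, 0, 0.15], "spin": 0}, {"slide": [0, 0, 0.1], "spin": 0}])

```text
time_s: 32.15
tcp_pos: [0.6808, -0.0105, 0.2076]
ee_rot: [[0.99, 0.139, 0.027], [0.139, -0.99, -0.007], [0.026, 0.01, -1.0]]
wrist_force: [-0.7, 1.1, 1.2]
gripper_width: 0.006
```

Emit:
servo_tool(deltas=[{"slide": [0, 0, 0.1], "spin": 0}, {"slide": [0, 0, 0.08], "spin": 0}])

```text
time_s: 32.35
tcp_pos: [0.6807, -0.0106, 0.2041]
ee_rot: [[0.99, 0.139, 0.029], [0.139, -0.99, -0.006], [0.028, 0.01, -1.0]]
wrist_force: [-0.5, 0.6, -0.4]
gripper_width: 0.005
```

Emit:
servo_tool(deltas=[{"slide": [0, 0, 0.08], "spin": 0}, {"slide": [0, 0, 0.08], "spin": 0}])

```text
time_s: 32.55
tcp_pos: [0.6809, -0.0107, 0.203]
ee_rot: [[0.99, 0.14, 0.031], [0.14, -0.99, -0.007], [0.03, 0.011, -0.999]]
wrist_force: [-5.3, 1.4, 8.8]
gripper_width: 0.003
```

Emit:
servo_tool(deltas=[{"slide": [0, 0, 0.06], "spin": 0}, {"slide": [0, 0, 0.06], "spin": 0}])

```text
time_s: 32.75
tcp_pos: [0.6809, -0.0107, 0.2031]
ee_rot: [[0.99, 0.141, 0.033], [0.141, -0.99, -0.007], [0.032, 0.012, -0.999]]
wrist_force: [-2.9, 0.7, 4.8]
gripper_width: 0.006
```

Emit:
servo_tool(deltas=[{"slide": [0, 0, -0.8], "spin": 0}, {"slide": [-0.5, -0.9, -0.2], "spin": 0}, {"slide": [-0.5, -0.9, 0], "spin": 0}, {"slide": [-0.5, -0.9, 0], "spin": 0}, {"slide": [-0.5, -0.9, 0], "spin": 0}, {"slide": [0, -0.9, 0.5], "spin": 0}, {"slide": [0, 0, 0.8], "spin": 0}, {"slide": [0, 0, 0.8], "spin": 0}])

```text
time_s: 33.55
tcp_pos: [0.6176, 0.098, 0.1738]
ee_rot: [[0.989, 0.139, 0.044], [0.139, -0.99, -0.002], [0.044, 0.008, -0.999]]
wrist_force: [-0.3, 0.5, -1.0]
gripper_width: 0.011
```

```bash
python3 - <<'E'
from h import *
sf=lambda X:Rz.T@(X-O)*1000
to(O+Rz@np.array([-.072,.1,.145]),97.8); print(sf(sense()['tcp_pos']))
E
```

```text
t 33.55 tcp [0.6176 0.098  0.1738] ytool -82.02 zt [ 0.0442 -0.0022 -0.999 ] units [-0.2357  0.0063  1.1416] spin 0.022769393646122182 w 0.9169359613064294 F [-0.3201  0.5275 -1.0334] j6 72.90268399988955
[-67.3556 100.4117 173.7661]
```

Emit:
servo_tool(deltas=[{"slide": [-0.2, 0, 0.6], "spin": 0}, {"slide": [0, 0, 0.4], "spin": 0}, {"slide": [0, 0, 0.15], "spin": 0}, {"slide": [0, 0, 0.08], "spin": 0}])

```text
time_s: 33.95
tcp_pos: [0.6128, 0.0975, 0.1404]
ee_rot: [[0.989, 0.14, 0.04], [0.14, -0.99, -0.004], [0.039, 0.01, -0.999]]
wrist_force: [-9.9, 2.5, 19.2]
gripper_width: 0.005
```

Emit:
servo_tool(deltas=[{"slide": [0, 0, 0.08], "spin": 0}, {"slide": [0, 0, 0.08], "spin": 0}])

```text
time_s: 34.15
tcp_pos: [0.6129, 0.0976, 0.1406]
ee_rot: [[0.989, 0.141, 0.041], [0.141, -0.99, -0.004], [0.04, 0.01, -0.999]]
wrist_force: [-4.7, 0.7, 6.6]
gripper_width: -0.0
```

Emit:
servo_tool(deltas=[{"slide": [0, 0, -0.5], "spin": 0}, {"slide": [1, 0, 0], "spin": 0}, {"slide": [1, 0, 0], "spin": 0}, {"slide": [1, 0, 0], "spin": 0}, {"slide": [0, 0, 0.2], "spin": 0}, {"slide": [0, 0, 0.1], "spin": 0}])

```text
time_s: 34.75
tcp_pos: [0.6927, 0.1085, 0.1544]
ee_rot: [[0.989, 0.14, 0.051], [0.141, -0.99, -0.001], [0.051, 0.008, -0.999]]
wrist_force: [-0.2, 0.8, -0.7]
gripper_width: 0.009
```

Emit:
servo_tool(deltas=[{"slide": [0, 0, 0.1], "spin": 0}, {"slide": [0, 0, 0.08], "spin": 0}, {"slide": [0, 0, 0.08], "spin": 0}])

```text
time_s: 35.05
tcp_pos: [0.6917, 0.1081, 0.1475]
ee_rot: [[0.989, 0.14, 0.05], [0.14, -0.99, -0.001], [0.05, 0.008, -0.999]]
wrist_force: [-0.3, 1.1, 0.1]
gripper_width: 0.003
```

Emit:
servo_tool(deltas=[{"slide": [0, 0, 0.08], "spin": 0}, {"slide": [0, 0, 0.08], "spin": 0}])

```text
time_s: 35.25
tcp_pos: [0.6912, 0.108, 0.1436]
ee_rot: [[0.989, 0.141, 0.051], [0.141, -0.99, -0.001], [0.05, 0.008, -0.999]]
wrist_force: [0.2, 0.2, 0.5]
gripper_width: 0.008
```

Emit:
servo_tool(deltas=[{"slide": [0, 0, 0.08], "spin": 0}, {"slide": [0, 0, 0.08], "spin": 0}, {"slide": [0, 0, 0.08], "spin": 0}])

```text
time_s: 35.55
tcp_pos: [0.6913, 0.1081, 0.1406]
ee_rot: [[0.989, 0.142, 0.052], [0.142, -0.99, -0.002], [0.051, 0.009, -0.999]]
wrist_force: [-4.3, 0.4, 10.4]
gripper_width: 0.003
```

Emit:
servo_tool(deltas=[{"slide": [0, 0, -0.8], "spin": 0}, {"slide": [0, 0, -1], "spin": 0}, {"slide": [0, 0, -1], "spin": 0}, {"slide": [0, 0, -1], "spin": 0}, {"slide": [-0.8, 0, -1], "spin": 0}, {"slide": [-1, 0, 0], "spin": 0}, {"slide": [-1, 0, 0], "spin": 0}, {"slide": [-1, 0, 0], "spin": 0}, {"slide": [-1, 0, 0], "spin": 0}, {"slide": [0, 0, 0], "spin": 0}])

```text
time_s: 36.55
tcp_pos: [0.5625, 0.0908, 0.2586]
ee_rot: [[0.989, 0.141, 0.053], [0.142, -0.99, -0.001], [0.052, 0.009, -0.999]]
wrist_force: [-0.7, 0.0, -0.4]
gripper_width: 0.007
```

```bash
python3 - <<'E'
from h import *
to(O); cap('side','sideF'); cap('top','topF')
E
```

```text
t 36.55 tcp [0.5625 0.0908 0.2586] ytool -81.87 zt [ 0.0531 -0.0012 -0.9986] units [ 4.347   3.9678 10.6225] spin None w 0.5729621382182378 F [-0.6994  0.0381 -0.3584] j6 71.32653354037355
```

View pics/sideF.png

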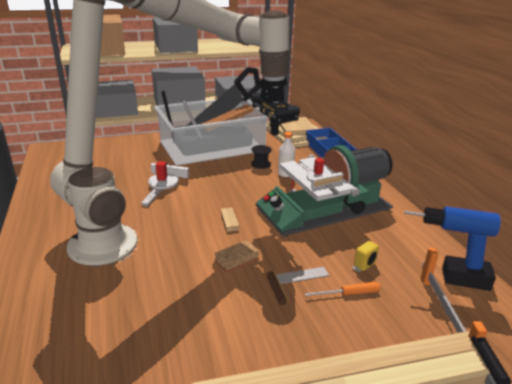

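View pics/topF.png

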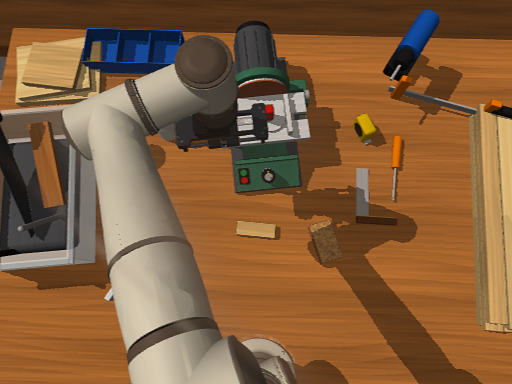

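The side view shows the gauge in the slot at (319,167) on a level table, and the arm is clear. The other bench items look unmoved.

```bash
python3 -c "
from h import *
print(r.finish_job())"
```

```text
the job is handed in; nothing more can be done
None
```

The sander table is level and the smaller mitre gauge (180 mm bar, 110 mm fence) is in its slot, fully down. I handed the job in at about 36.6 s with the arm clear of everything.

I turned the knob clockwise in five grip-and-turn strokes, the last one short. The grip slipped by about half on each full stroke.

**Last checks:**
- **Level:** touching the table with the closed fingers read 140.6 mm both near the front edge and 80 mm further back. Before the last small stroke the front read about 1 mm low.
- **Gauge down:** touching the top of the red grip read 203 mm, against about 202.5 mm expected when fully seated.
- **Midway:** the bar's middle is about 6 mm left of the slot's middle.
- **Other items:** in the final pictures they look unmoved. I judged this by eye and did not measure it, and the arm hid part of the left side in the top view.

**One check disagreed:** the white scale. Before the last stroke I measured the red pointer's tip about 4 degrees from the long tick, measured as an angle about the hinge. Straight above the tip, the pointer lines up with the tick's middle. I trusted the touch readings and the measured table edges, which agreed with each other, and I did not read the scale again after the last stroke.

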